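Load the drying oven with square tubes and start it

TASK

Load the drying oven: lay every square steel tube that is on the bench in the oven's open front and slide it lengthwise under the fixed deck, each in a channel of its own, fully home against the back wall. When all are in, lower the lid gently until it is shut, and then throw the switch lever all the way over to the back to start the oven. Leave the other things on the bench where they are.

Things in the scene. Friction and masses are not known exactly. Their poses are not given: they have to be found in the camera images.
- oven: low grey steel drying oven fixed to the bench, 292 mm wide (y), walls 62 high. Origin: centre of its underside; x points to its back wall, y to its left. Floor 8 mm thick. Inner faces: back wall x = 82 mm, side walls y = +-140; the front (x = -88) has no wall, and the floor runs on to x = -118 as a ledge. A 66 mm wide, 56 high switch housing adjoins its right wall (y = -148 to -214, x = -65 to 65)
- deck (a point): middle of the front edge of the fixed aluminium deck, on its top, at x = -13, y = 0, z = 55 mm in the oven's frame (same axes). The deck is 4 mm thick (underside at z = 51) and roofs the floor from here to the back wall; ahead of it the bay is open to above. Home, a tube touches the back wall, its centre at oven x = 22, z = 23 mm, its near end 25 mm out from under the deck
- lid (a joint): lid hinge, rad: 0 = closed, 1.8 = fully open. Grey sheet, 180 mm from hinge to front edge, 292 wide, 5 thick; a 45 mm lip at the front edge and a 42 mm deep baffle 131 mm from the hinge stick out of its underside: shut, the baffle stands 5 mm before the near ends of tubes that are home; a tube left out keeps the lid from shutting. Stiff hinge: stays at any angle, about 6 N at the edge moves it
- lid_hinge (a point): centre of the lid's hinge line, at the top of the oven's back wall (oven x = 88, z = 64 mm), on the lid's underside; this frame turns with the lid: its x runs from the lid's front edge to the hinge, its z out of the outer face, which is 5 mm from the hinge line
- lid_handle (a point): middle of the black bar handle on the lid's outer face: 10 mm thick, 90 mm long along y, 150 mm from the hinge and 35 mm out from the lid's underside
- switch (a joint): the oven's switch lever, rad: about 0 = off, leaning to the front of the oven; 1.0 = on, leaning to the back. It pivots about the oven's y, stays where it is left and moves at about 1 N
- switch_tip (a point): centre of the 26 mm black ball at the lever's end, 80 mm from its pivot; the lever is 10 mm thick. The pivot is at x = -20, y = -181, z = 78 mm in the oven's frame; in being thrown the ball moves 77 mm towards the oven's back
- channel1 (a point): middle of the mouth of a channel, on the oven's floor (oven x = -25, y = -90, z = 8 mm; same axes as the oven). The channel runs straight along x to the back wall, 42 mm wide between solid ribs 18 mm wide and 43 high (29 mm wide strips at the two sides); the ribs begin here, 12 mm ahead of the deck
- channel2 (a point): middle of the mouth of a channel, on the oven's floor (oven x = -25, y = -30, z = 8 mm; same axes as the oven). The channel runs straight along x to the back wall, 42 mm wide between solid ribs 18 mm wide and 43 high (29 mm wide strips at the two sides); the ribs begin here, 12 mm ahead of the deck
- channel3 (a point): middle of the mouth of a channel, on the oven's floor (oven x = -25, y = 30, z = 8 mm; same axes as the oven). The channel runs straight along x to the back wall, 42 mm wide between solid ribs 18 mm wide and 43 high (29 mm wide strips at the two sides); the ribs begin here, 12 mm ahead of the deck
- channel4 (a point): middle of the mouth of a channel, on the oven's floor (oven x = -25, y = 90, z = 8 mm; same axes as the oven). The channel runs straight along x to the back wall, 42 mm wide between solid ribs 18 mm wide and 43 high (29 mm wide strips at the two sides); the ribs begin here, 12 mm ahead of the deck
- tube1: bare steel square tube, 120 mm long (its x) and 30 x 30 mm, 0.18 to 0.36 kg, at the start lying on the bench. Origin at its centre, 15 mm above what it lies on. It may be absent
- tube2: bare steel square tube, 120 mm long (its x) and 30 x 30 mm, 0.18 to 0.36 kg, at the start lying on the bench. Origin at its centre, 15 mm above what it lies on. It may be absent
- tube3: bare steel square tube, 120 mm long (its x) and 30 x 30 mm, 0.18 to 0.36 kg, at the start lying on the bench. Origin at its centre, 15 mm above what it lies on. It may be absent
- tube4: bare steel square tube, 120 mm long (its x) and 30 x 30 mm, 0.18 to 0.36 kg, at the start lying on the bench. Origin at its centre, 15 mm above what it lies on. It may be absent
- paste_tin: upright grey jar of paste, 48 mm across, 70 mm high, standing among the tubes; a bystander. Origin: centre of its underside
- tape: black tape measure, about 66 x 56 x 34 mm; a bystander. Origin: centre of its underside
- hammer: hammer lying on the bench; a bystander. Origin: on the bench below its middle
- brush: brush lying on the bench; a bystander. Origin: on the bench below its middle
- spray: upright aluminium spray can, 64 mm across, 190 mm high; a bystander. Origin: centre of its underside
- magnet: dark steel welding magnet, a 90 x 20 x 90 mm slab standing on edge; a bystander. Origin: centre of its underside
- mug: white mug, 82 mm across, 95 mm high; a bystander. Origin: centre of its underside
There are look-alikes about, which are no part of the job. Leave any green look-alike of the tube3 alone.

How it is judged:
By the outcome, as a careful person would: the job done as asked, in the order asked, and still so for the second after the job is handed in, with the robot touching nothing.
Of tube1, tube2, tube3, tube4 only 2 to 4 are there at a start; the rules pass over those that are not, and their reading is None.
At some moment in a run one of tube1, tube2, tube3, tube4 may be knocked a few centimetres aside while the robot is not near it.
Once in a run the grip may slacken for a moment while it holds something.
It also fails if it takes over 210 s, if anything falls off the work surface, if the arm or the gripper's body presses on something with over 40 N, if the wrist force passes 120 N, or if a joint passes its speed limit or range.

ROBOT

A 7-joint arm with a two-finger parallel gripper is mounted at the origin on the work surface. World frame = base frame: x ahead of the robot, y to its left, z up, the work surface at z = 0. Lengths are in mm, angles in rad, forces in N, time in s.
With the tool pointing down it reaches from about 400 to 875 mm from the base axis. Payload 4.4 kg.
Tool frame: the origin (TCP) lies on the centre line of the jaws, within the pads' length; the fingertips stand 14 mm ahead of it and the grasp point (between the pads) lies 5 mm behind it; z points along the fingers, x is the direction in which the jaws open and shut, and the axes are right-handed (so a half turn about z gives the same grasp; the last joint's range is limited). The gripper opens to 85 mm and grips with 20 to 120 N. Pads are 22 mm wide; open, the fingers measure 114 mm over their backs; the gripper's body (76 mm by 85 mm) begins 54 mm behind the grasp point. The pads swing forward as they close: fully open they stand 13 mm farther back than shut.
Start: joints at [-1.173, 0.628, 0.038, 1.517, -0.027, 0.996, -0.02], TCP at [290.758, 581.358, 245.313] pointing down, gripper open.
Joint ranges: [-3.06, 3.06], [-0.37, 2.12], [-1.25, 1.32], [0.18, 2.47], [-1.1, 4.24], [0.23, 1.98], [-2.94, 2.94]. Speed limits (rad/s): [2.57, 2.57, 3.14, 3.14, 3.14, 3.14, 3.14].

INTERFACE

Orientations are given as [roll, pitch, yaw] about the fixed x, y, z axes, in that order (R = Rz(yaw) Ry(pitch) Rx(roll)).
In Python, from cell import ctrl gives the robot as it stands.
- The arm moves only by the tool send_rows, never from a script. Its argument "commands" is a list of rows, each a list of 5 numbers: the finger opening in mm, from 0 to 85.4, then the shift along the tool's x, y, z in mm, then the turn about the tool's z in degrees. In form: [[grip, x, y, z, roll], ...]. A call has 1 to 5 rows; each row is the pose to reach, as a shift and turn from the pose measured when the call began, along the tool's axes at that moment; what a row does not reach only later rows make up. A row lasts 1/10 s, in which the tool goes at most 50 mm and 8.59 degrees, less where a joint would pass 70% of its speed; a pose out of reach is approached as far as the arm can. A call with a gripper value outside its range is refused whole. The fingers move at their own pace and stop on an object; the grip force is fixed at half the most. Time passes only in rows, so rows that repeat a pose let the fingers close. It gives the time, the measured TCP pose, the force and the opening at its end, in the units of the state.
- ctrl.read_state(): the state, without advancing time (a new reading comes with each control period).
- ctrl.get_image(name): name is "scene" or "top" or "wrist"; returns the picture (420x560x3 uint8, red, green, blue); there is no depth.
- ctrl.camera_params(name): a dict with "fx", "fy", "cx", "cy" (pixels), "cam_to_world" (4x4, takes a point from camera to world coordinates). Camera axes: x right, y down, z forward; pixel columns grow to the right and rows downward; lengths in mm; the calibration is good to about 2 mm. A picture is of the moment at which its call begins: read the wrist's pose just before it. camera_params takes no time and is no camera call; for the wrist camera it gives the pose at the moment of the call.
- ctrl.finish_job(): hands the job in, once; it reports no verdict.
The state is a dict: "clock": time; "qpos": joint angles; "qd": joint speeds; "tau": joint torques, N m; "eef_pos": TCP position; "tool_rot": TCP orientation; "force": force on the tool from outside, world axes, zero at the start; "torque": the same for the moment, N m; "width": finger opening in mm.
Only numpy, scipy, OpenCV 4.12 (cv2) and the standard library are available. Lean on these libraries where they do the work, as an engineer would, in place of code of your own. Each camera call takes 0.05 s, during which the arm holds its last target.

## Working session

There is one attempt and no reset: what is moved stays moved. The work goes in short steps, Python scripts to look and compute and a tool call to move; the robot and the scene stay as the last step left them, time stands still between calls to the robot, and variables do not carry over. Pictures are saved under pics/ and viewed, and the job is handed in when it is done.

Besides the shell and the picture viewer there is one more tool, called after "Emit:" in YAML: its name, and indented under it one key for each argument. send_rows: Moves the arm, as the interface text tells. Its arguments: {"type":"object","properties":{"commands":{"type":"array"}},"required":["commands"]}

```bash
ls; mkdir -p pics
cat > h.py <<'E'
import numpy as np, cv2
from cell import ctrl
def save(name,fn):
    im=ctrl.get_image(name); cv2.imwrite('pics/'+fn,cv2.cvtColor(im,cv2.COLOR_RGB2BGR)); return im
def ray(name,u,v,z,P=None):
    P=P or ctrl.camera_params(name)
    T=np.array(P['cam_to_world']); d=T[:3,:3]@np.array([(u-P['cx'])/P['fx'],(v-P['cy'])/P['fy'],1])
    o=T[:3,3]; return o+d*(z-o[2])/d[2]
def proj(name,p,P=None):
    P=P or ctrl.camera_params(name)
    T=np.array(P['cam_to_world']); c=T[:3,:3].T@(np.array(p)-T[:3,3])
    return P['cx']+P['fx']*c[0]/c[2],P['cy']+P['fy']*c[1]/c[2]
E
python3 - <<'E'
from h import *
for n in ['scene','top','wrist']: save(n,n+'0.png'); P=ctrl.camera_params(n); print(n,P['fx'],np.round(P['cam_to_world'],2).tolist())
print(ctrl.read_state())
E
```

```text
pics
scene 463.9550988255009 [[-0.27, 0.84, -0.47, 1195.04], [0.96, 0.24, -0.14, 287.99], [-0.0, -0.49, -0.87, 1272.58], [0.0, 0.0, 0.0, 1.0]]
top 416.29939463898967 [[-0.01, -1.0, 0.09, 437.47], [-1.0, 0.0, -0.02, 116.85], [0.02, -0.09, -1.0, 1358.86], [0.0, 0.0, 0.0, 1.0]]
wrist 351.9905059930275 [[0.45, 0.85, 0.28, 218.52], [0.89, -0.42, -0.14, 618.14], [-0.0, 0.32, -0.95, 373.43], [0.0, 0.0, 0.0, 1.0]]
{'clock': 0.15, 'qpos': array([-1.17278072,  0.62913371,  0.03847912,  1.51814764, -0.02699308,
        0.99628265, -0.02001229]), 'qd': array([ 9.43223862e-04, -1.39379005e-03, -3.13131676e-04, -3.70165563e-03,
       -1.83331661e-03,  3.46582060e-04, -8.12442716e-05]), 'tau': array([ 2.82182686e-03, -5.63796759e+01,  1.22783259e+00, -1.93652004e+01,
        1.10642205e-02,  7.36744842e-03,  7.51490262e-06]), 'eef_pos': array([290.57191132, 580.92879754, 244.59786344]), 'tool_rot': array([3.14156178e+00, 1.45227838e-03, 1.10694711e+00]), 'force': array([-0.36863184,  0.11217319, -0.07801899]), 'torque': array([ 0.01328972, -0.00195135, -0.01615573]), 'width': 85.15347696789554}
```

View pics/scene0.png

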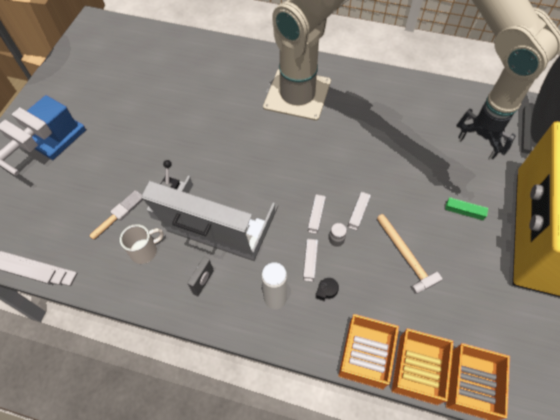

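View pics/top0.png

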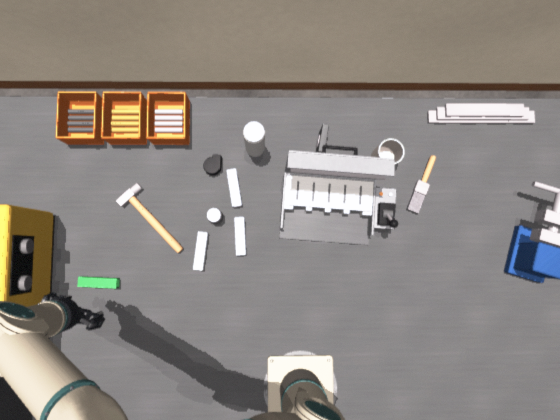

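View pics/wrist0.png

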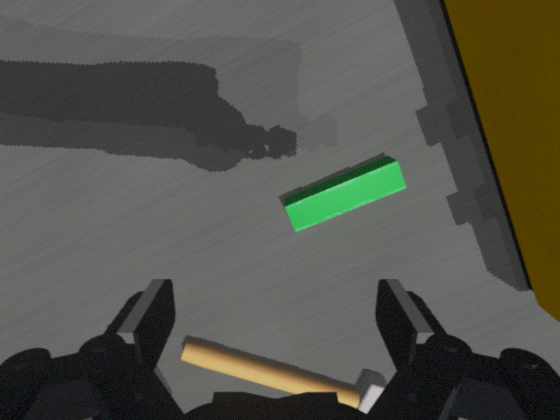

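Candidates in the top view are the tubes at (234,187), (240,236) and (201,251). The look-alikes are the green bar at (98,283), the pale bars at (480,113) and the rods in the bins (78–168,118). I'll check these in an enlarged crop.

Run:
```python
import cv2
a=cv2.imread('pics/top0.png')
cv2.imwrite('pics/c1.png',cv2.resize(a[120:290,170:420],None,fx=3.2,fy=3.2,interpolation=cv2.INTER_CUBIC))
a=cv2.imread('pics/scene0.png')
cv2.imwrite('pics/c2.png',cv2.resize(a[140:310,130:400],None,fx=2.9,fy=2.9,interpolation=cv2.INTER_CUBIC))
```

```text
(no output)
```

View pics/c1.png

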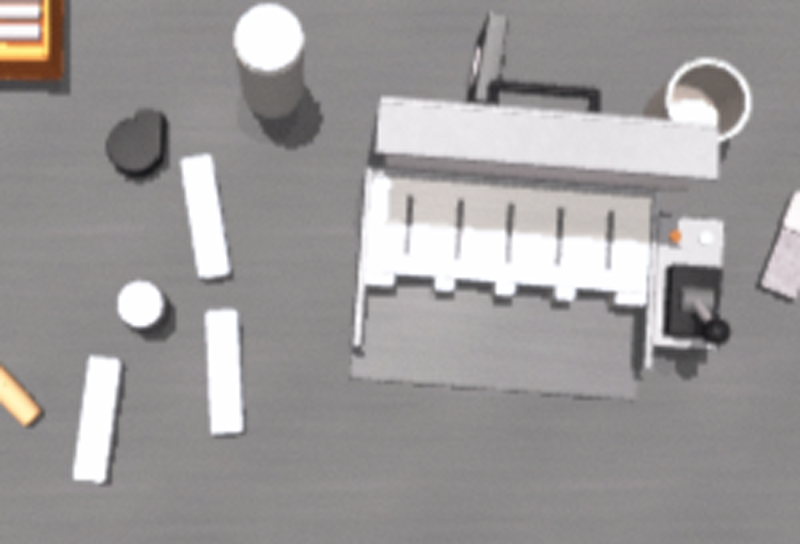

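View pics/c2.png

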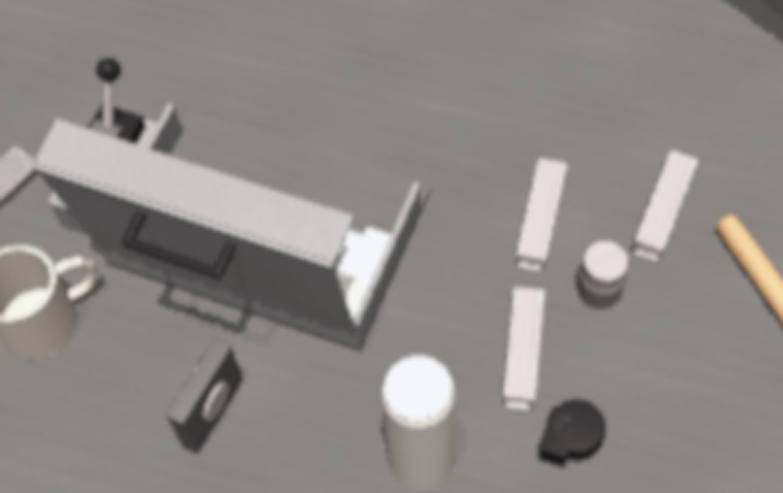

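Run:
```python
from h import *
P=ctrl.camera_params('top')
f=lambda u,v,z: ray('top',170+(u+.5)/3.2-.5,120+(v+.5)/3.2-.5,z,P)
print('ledge',f(350,378,8),f(636,398,8))
print('switch front/back outer corners z56',f(654,346,56),f(722,219,56))
a,b=f(350,378,8),f(636,398,8)
y=(a-b)/np.linalg.norm(a-b); yaw=np.arctan2(y[1],y[0])-np.pi/2
print('yaw',yaw,np.linalg.norm(a-b))
x=np.array([np.cos(yaw),np.sin(yaw),0]); o=(a+b)/2+118*x; o[2]=0; print('oven',o)
yy=np.array([-x[1],x[0],0])
for n,p in dict(deckL=(-13,140,55),deckR=(-13,-140,55),rib12=(-25,-60,51),rib34=(-25,60,51),sw=(-65,-214,56),sw2=(65,-214,56),wl=(-88,140,62),wl2=(-88,-148,62),led=(-118,146,8),led2=(-118,-146,8)).items():
    q=o+x*p[0]+yy*p[1]+np.array([0,0,p[2]]); u,v=proj('top',q,P); print(n,round((u-170)*3.2),round((v-120)*3.2),proj('scene',q))
for n,c in dict(A=[(180,157),(212,155),(231,276),(201,280)],B=[(205,311),(237,310),(243,433),(211,436)],C=[(91,356),(121,359),(106,482),(74,479)]).items():
    w=np.array([f(*q,30) for q in c]); ctr=w.mean(0); d=(w[0]+w[1]-w[2]-w[3])/2; print(n,ctr,'ang',np.degrees(np.arctan2(d[1],d[0])),np.linalg.norm(d),np.linalg.norm(w[0]-w[1]))
for n,q,z in [('tin',(141,304),70),('tape',(137,142),34)]: print(n,f(*q,z))
```

```text
ledge [475.51642499  64.6321561    8.        ] [ 453.95318079 -226.11470043    8.        ]
switch front/back outer corners z56 [ 504.29528063 -233.11404319   56.        ] [ 630.37631214 -304.69276031   56.        ]
yaw -0.07402947906142798 291.5453791159405
oven [582.41160907 -89.46877395   0.        ]
deckL 364 269 (np.float64(263.91698876847636), np.float64(223.63392476015744))
deckR 646 290 (np.float64(179.2988322429352), np.float64(196.35250151855735))
rib12 564 296 (np.float64(204.7371741927231), np.float64(201.47054313021255))
rib34 443 288 (np.float64(240.78802323329083), np.float64(213.04833325860255))
sw 719 347 (np.float64(165.4854682968764), np.float64(176.22732152723114))
sw2 724 217 (np.float64(145.78381977382566), np.float64(209.67532730947144))
wl 359 345 (np.float64(272.745958103126), np.float64(202.14500962129327))
wl2 653 366 (np.float64(187.19069420368606), np.float64(175.38578444906176))
led 349 377 (np.float64(278.2305011580008), np.float64(203.84096146692812))
led2 635 397 (np.float64(194.75479968326673), np.float64(177.73280520600372))
A [637.35102885 209.32444878  30.        ] ang 9.409194266735085 125.56037090098529 32.29325455795729
B [481.17188085 190.84898629  30.        ] ang 2.9084314889081146 123.34392732396101 31.92324592703178
C [435.77305315 315.13741294  30.        ] ang -6.784498218718191 121.88533252461545 29.894402391720565
tin [546.15280049 268.98808857  70.        ]
tape [712.81621924 278.60604645  34.        ]
```

Three tubes (A, B and C) are on the bench, and the oven fit matches the housing and deck edges. I'll move over tube B first and look again from close up.

```bash
cat >> h.py <<'E'
OV=np.array([582.4,-89.5,0.]); OYAW=-0.074
def ov(x,y,z):
    c,s=np.cos(OYAW),np.sin(OYAW); return OV+np.array([c*x-s*y,s*x+c*y,z])
def inov(p):
    c,s=np.cos(OYAW),np.sin(OYAW); d=np.array(p)-OV; return np.array([c*d[0]+s*d[1],-s*d[0]+c*d[1],d[2]])
def R():
    from scipy.spatial.transform import Rotation as Ro
    return Ro.from_euler('xyz',ctrl.read_state()['tool_rot']).as_matrix()
def go(p,yawdeg=None):
    s=ctrl.read_state(); d=R().T@(np.array(p)-s['eef_pos']); y=np.degrees(s['tool_rot'][2])
    r=0 if yawdeg is None else -((yawdeg-y+180)%360-180)
    print('t',round(s['clock'],2),'pos',s['eef_pos'].round(1),'ov',inov(s['eef_pos']).round(1),'yaw',round(y,2),'w',round(s['width'],1),'F',s['force'].round(1),'| shift',d.round(1),'roll',round(r,2))
def crop(src,box,fn):
    a=cv2.imread('pics/'+src); u0,v0,u1,v1=box; k=min(800/(u1-u0),600/(v1-v0)); cv2.imwrite('pics/'+fn,cv2.resize(a[v0:v1,u0:u1],None,fx=k,fy=k,interpolation=cv2.INTER_CUBIC)); print('scale',k)
E
python3 -c "
from h import *
go((481,191,180),92.9)"
```

```text
t 0.15 pos [290.6 580.9 244.6] ov [-340.6  647.   244.6] yaw 63.42 w 85.2 F [-0.4  0.1 -0.1] | shift [-263.4  344.8   65. ] roll -29.48
```

Emit:
send_rows:
  commands:
    - [60,-263,345,40,-29]
    - [60,-263,345,40,-29]
    - [60,-263,345,40,-29]
    - [60,-263,345,40,-29]
    - [60,-263,345,40,-29]

```text
clock: 0.65
eef_pos: [400.7, 355.7, 221.9]
tool_rot: [-3.141, 0.001, 1.615]
force: [0.6, -0.5, -0.0]
width: 60.2
```

```bash
python3 -c "
from h import *
go((481,191,180),92.9)"
```

```text
t 0.65 pos [400.7 355.7 221.9] ov [-214.2  430.5  221.9] yaw 92.51 w 60.2 F [ 0.6 -0.5 -0. ] | shift [-168.    73.1   42.1] roll -0.39
```

Emit:
send_rows:
  commands:
    - [60,-168,73,42,0]
    - [60,-168,73,42,0]
    - [60,-168,73,42,0]
    - [60,-168,73,42,0]
    - [60,-168,73,42,0]

```text
clock: 1.15
eef_pos: [482.8, 183.5, 178.8]
tool_rot: [-3.139, 0.006, 1.604]
force: [0.2, 0.4, -0.2]
width: 59.9
```

```bash
python3 -c "
from h import *
go((481,191,180),92.9)
save('wrist','w1.png')
"
```

```text
t 1.15 pos [482.8 183.5 178.8] ov [-119.5  264.9  178.8] yaw 91.91 w 59.9 F [ 0.2  0.4 -0.2] | shift [ 7.5 -1.6 -1.3] roll -0.99
```

View pics/w1.png

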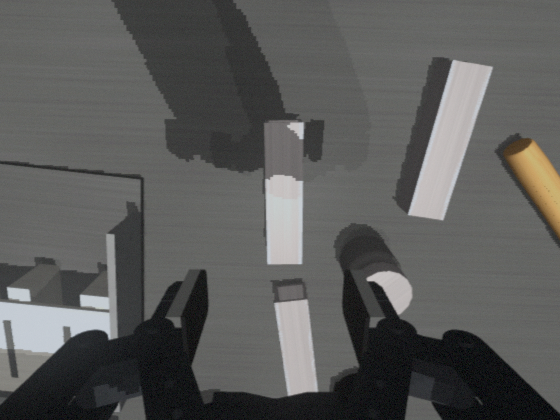

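The view shows B at (285,193) in the centre, C at (450,140) to the right, A at (297,350) below, the tin at (385,290), and the oven ledge corner at (142,178).

Run:
```python
from h import *
P=ctrl.camera_params('wrist')
def tube(c,z=30):
    w=np.array([ray('wrist',*q,z,P) for q in c]); ctr=w.mean(0); d=(w[2]+w[3]-w[0]-w[1])/2; print(ctr.round(1),'ang',np.degrees(np.arctan2(d[1],d[0])),np.linalg.norm(d),np.linalg.norm(w[0]-w[1]),np.linalg.norm(w[3]-w[2]))
    return ctr
tube([(264,121),(303,121),(302,264),(267,264)])
tube([(452,60),(492,66),(443,220),(408,215)])
print('corner',ray('wrist',142,178,8,P),ov(-118,146,8), proj('wrist',ov(-118,146,8)))
go((481,190,180),92.9)
```

```text
[480.7 194.9  30. ] ang 3.0157768653749075 121.58404013940248 29.926368051527632 30.650780482667315
[433.7 320.5  30. ] ang -6.340018775694094 120.68176685115029 30.089923041888746 30.115448535798777
corner [474.34787415  71.0049234    8.        ] [475.51707884  64.82446716   8.        ] (np.float64(135.01633194270934), np.float64(179.0419696740758))
t 1.2 pos [481.7 187.4 179.3] ov [-120.9  268.7  179.3] yaw 92.13 w 60.1 F [-0.2  0.1 -0.1] | shift [ 2.6 -0.6 -0.7] roll -0.77
```

Emit:
send_rows:
  commands:
    - [60,3,-1,50,-1]
    - [60,3,-1,100,-1]
    - [60,3,-1,130,-1]
    - [60,3,-1,140,-1]
    - [60,3,-1,140,-1]

```text
clock: 1.7
eef_pos: [479.3, 190.9, 38.5]
tool_rot: [-3.137, 0.003, 1.627]
force: [-0.1, -0.1, 1.0]
width: 60.1
```

```bash
python3 -c "
from h import *
save('wrist','w2.png')
go((481,191,18),93)
"
```

```text
t 1.75 pos [480.4 191.   39.7] ov [-122.5  272.2   39.7] yaw 93.21 w 59.9 F [-0.   0.3  0. ] | shift [-0.   0.7 21.7] roll 0.21
```

View pics/w2.png

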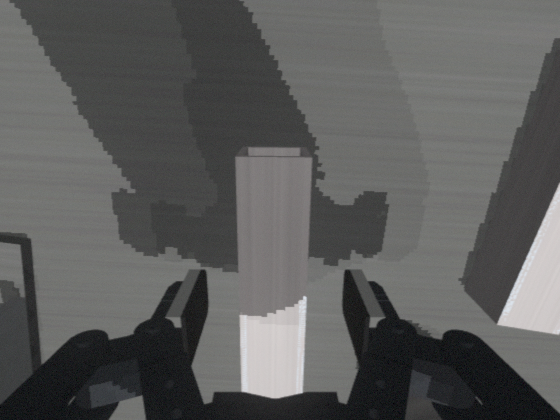

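Tube B is centred between the jaws: its edges are at x=236–312 and the pads at 207 and 343.

Emit:
send_rows:
  commands:
    - [60,0,1,22,0]
    - [60,0,1,22,0]
    - [28,0,1,22,0]
    - [25,0,1,22,0]
    - [25,0,1,22,0]

```text
clock: 2.25
eef_pos: [482.2, 191.3, 19.5]
tool_rot: [3.141, 0.002, 1.627]
force: [0.4, -1.4, 6.6]
width: 28.9
```

Emit:
send_rows:
  commands:
    - [20,0,0,0,0]
    - [20,0,0,0,0]
    - [20,0,0,0,0]

```text
clock: 2.55
eef_pos: [482.3, 191.3, 19.7]
tool_rot: [3.141, 0.002, 1.627]
force: [0.2, -0.2, -1.2]
width: 28.8
```

```bash
python3 -c "
from h import *
go(ov(-85,-30,130),93)
"
```

```text
t 2.55 pos [482.3 191.3  19.7] ov [-120.6  272.7   19.7] yaw 93.2 w 28.8 F [ 0.2 -0.2 -1.2] | shift [-304.9   -3.8 -109.7] roll 0.2
```

Emit:
send_rows:
  commands:
    - [20,0,0,-40,0]
    - [20,0,0,-85,0]
    - [20,-40,0,-100,2]
    - [20,-85,-2,-100,5]
    - [20,-130,-4,-100,7]

```text
clock: 3.05
eef_pos: [485.7, 60.5, 120.8]
tool_rot: [3.139, 0.001, 1.504]
force: [-0.3, 0.3, -1.6]
width: 28.8
```

```bash
python3 -c "
from h import *
go(ov(-85,-30,110),85.76)
"
```

```text
t 3.05 pos [485.7  60.5 120.8] ov [-107.5  142.4  120.8] yaw 86.18 w 28.8 F [-0.3  0.3 -1.6] | shift [-172.6   21.2   11. ] roll 0.42
```

Emit:
send_rows:
  commands:
    - [20,-45,6,5,0]
    - [20,-90,12,10,0]
    - [20,-135,18,10,0]
    - [20,-173,21,10,0]
    - [20,-173,21,10,0]

```text
clock: 3.55
eef_pos: [494.2, -121.2, 110.8]
tool_rot: [3.139, 0.005, 1.493]
force: [-0.6, 0.3, -2.9]
width: 28.8
```

```bash
python3 -c "
from h import *
go(ov(-85,-30,110),85.76)
save('wrist','w3.png');P=ctrl.camera_params('wrist')
for p in [(-118,-146,8),(-118,146,8),(-25,-51,51),(-25,-9,51),(-25,-9,8),(-25,-51,8),(-13,-30,55),(-88,-140,62)]: print(p,proj('wrist',ov(*p),P))
"
```

```text
t 3.55 pos [ 494.2 -121.2  110.8] ov [-85.6 -38.1 110.8] yaw 85.57 w 28.8 F [-0.6  0.3 -2.9] | shift [8.1 0.6 0.8] roll -0.19
(-118, -146, 8) (np.float64(107.39530265367873), np.float64(170.22929026019668))
(-118, 146, 8) (np.float64(545.3106391918086), np.float64(170.98231245081598))
(-25, -51, 51) (np.float64(247.8147903097359), np.float64(328.61490173753043))
(-25, -9, 51) (np.float64(313.90343095457996), np.float64(328.82499602460905))
(-25, -9, 8) (np.float64(308.09882656377016), np.float64(292.54987878610245))
(-25, -51, 8) (np.float64(252.19837149102716), np.float64(292.39086588208335))
(-13, -30, 55) (np.float64(280.8068070343707), np.float64(348.6094080661413))
(-88, -140, 62) (np.float64(81.82747005876445), np.float64(244.27056702621869))
```

View pics/w3.png

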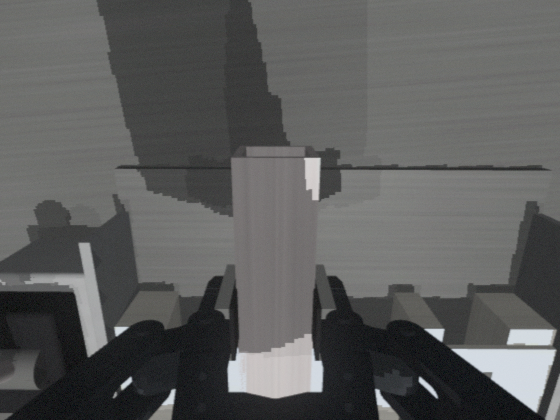

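```bash
python3 -c "
from h import *
save('wrist','w4a.png');save('wrist','w4a.png');P=ctrl.camera_params('wrist')
go(ov(-85,-30,110),85.76)
save('wrist','w4.png')
go(ov(-85,-30,110),85.76)
for p in [(-118,-146,8),(-118,146,8),(-25,-51,51),(-25,-9,51),(-25,21,51),(-25,39,51),(-13,-30,55),(-88,-140,62)]: print(p,np.round(proj('wrist',ov(*p),P)))
crop('w4.png',(80,140,560,420),'w4c.png')
"
```

```text
t 3.7 pos [ 494.8 -113.1  110.9] ov [-85.6 -30.  110.9] yaw 86.17 w 29.0 F [ 0.3  1.5 -2.4] | shift [-0.   0.6  0.9] roll 0.41
t 3.75 pos [ 495.  -112.2  110.9] ov [-85.5 -29.1 110.9] yaw 86.27 w 29.1 F [-0.6  0.1 -2.2] | shift [-0.9  0.5  0.9] roll 0.51
(-118, -146, 8) [101. 169.]
(-118, 146, 8) [538. 172.]
(-25, -51, 51) [240. 328.]
(-25, -9, 51) [306. 329.]
(-25, 21, 51) [353. 329.]
(-25, 39, 51) [382. 329.]
(-13, -30, 55) [273. 348.]
(-88, -140, 62) [ 73. 243.]
scale 1.6666666666666667
```

View pics/w4c.png

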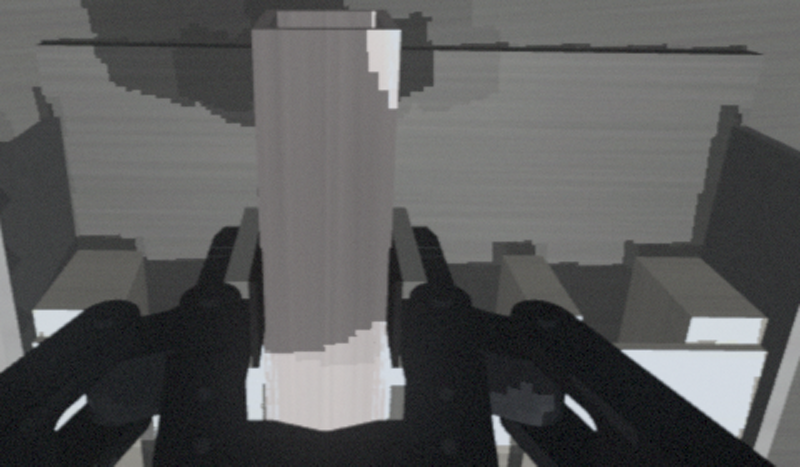

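Emit:
send_rows:
  commands:
    - [20,-1,-5,0,0.5]
    - [20,-1,-5,30,0.5]
    - [20,-1,-5,55,0.5]
    - [20,-1,-5,70,0.5]
    - [20,-1,-5,78,0.5]

```text
clock: 4.25
eef_pos: [489.1, -111.4, 31.7]
tool_rot: [-3.141, -0.0, 1.499]
force: [-0.8, 0.5, -1.8]
width: 28.7
```

```bash
python3 -c "
from h import *
go(ov(-90,-30,29),85.76)
save('wrist','w5.png')
go(ov(-90,-30,29),85.76)
"
```

```text
t 4.25 pos [ 489.1 -111.4   31.7] ov [-91.4 -28.7  31.7] yaw 85.9 w 28.7 F [-0.8  0.5 -1.8] | shift [-1.3  1.4  2.7] roll 0.14
t 4.3 pos [ 489.  -111.5   31.3] ov [-91.5 -28.8  31.3] yaw 85.88 w 29.0 F [-0.2  0.  -3.1] | shift [-1.2  1.5  2.3] roll 0.12
```

View pics/w5.png

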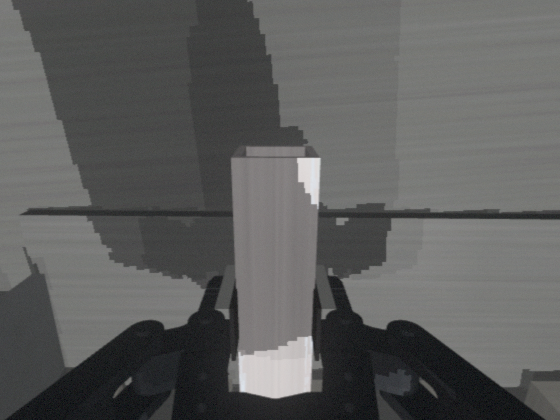

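Emit:
send_rows:
  commands:
    - [20,-1,5,2,0]
    - [20,-1,15,2,0]
    - [20,-1,25,2,0]
    - [20,-1,35,2,0]
    - [20,-1,45,2,0]

```text
clock: 4.8
eef_pos: [535.5, -115.9, 29.8]
tool_rot: [3.141, -0.0, 1.499]
force: [0.1, -0.1, -1.1]
width: 29.6
```

```bash
python3 -c "
from h import *
go(ov(-40,-30,29),85.76)
"
```

```text
t 4.8 pos [ 535.5 -115.9   29.8] ov [-44.9 -29.8  29.8] yaw 85.87 w 29.6 F [ 0.1 -0.1 -1.1] | shift [-0.2  4.9  0.8] roll 0.11
```

Emit:
send_rows:
  commands:
    - [20,0,0,1,0]
    - [50,0,0,1,0]
    - [50,0,0,1,0]
    - [50,0,0,-25,0]
    - [50,0,0,-50,0]

```text
clock: 5.3
eef_pos: [534.2, -115.8, 79.8]
tool_rot: [-3.14, -0.0, 1.499]
force: [-0.3, 0.4, 0.7]
width: 49.8
```

Emit:
send_rows:
  commands:
    - [20,0,-40,0,0]
    - [18,0,-85,0,0]
    - [18,0,-90,0,0]
    - [18,0,-90,0,0]

```text
clock: 5.7
eef_pos: [442.6, -109.3, 80.3]
tool_rot: [-3.138, -0.0, 1.498]
force: [1.2, -0.3, 0.1]
width: 18.1
```

```bash
python3 -c "
from h import *
go(ov(-132,-30,29),85.76)
save('wrist','w6.png')
go(ov(-132,-30,29),85.76)
"
```

```text
t 5.7 pos [ 442.6 -109.3   80.3] ov [-137.9  -30.1   80.3] yaw 85.85 w 18.1 F [ 1.2 -0.3  0.1] | shift [ 0.1  6.1 51.3] roll 0.09
t 5.75 pos [ 444.9 -109.4   80.3] ov [-135.6  -30.    80.3] yaw 85.87 w 17.7 F [ 0.1 -0.2  0.7] | shift [ 0.   3.7 51.3] roll 0.11
```

View pics/w6.png

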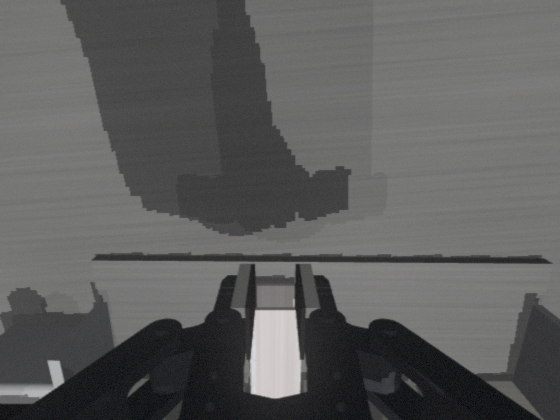

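Emit:
send_rows:
  commands:
    - [18,0,0,30,0]
    - [18,0,0,51,0]
    - [18,0,10,51,0]
    - [18,0,22,51,0]
    - [18,0,34,51,0]

```text
clock: 6.25
eef_pos: [480.8, -111.7, 29.0]
tool_rot: [-3.142, -0.001, 1.499]
force: [-1.1, 0.4, -0.3]
width: 17.9
```

Emit:
send_rows:
  commands:
    - [18,0,10,0,0]
    - [18,0,20,0,0]
    - [18,0,30,0,0]
    - [18,0,38,0,0]
    - [18,0,44,0,0]

```text
clock: 6.75
eef_pos: [525.5, -114.9, 29.0]
tool_rot: [3.141, -0.001, 1.499]
force: [-2.3, -0.3, 1.8]
width: 17.8
```

```bash
python3 -c "
from h import *
go(ov(-49,-30,29),85.76)
"
```

```text
t 6.75 pos [ 525.5 -114.9   29. ] ov [-54.8 -29.5  29. ] yaw 85.87 w 17.8 F [-2.3 -0.3  1.8] | shift [-0.5  5.8  0. ] roll 0.11
```

Emit:
send_rows:
  commands:
    - [18,0,3,0,0]
    - [18,0,5,0,0]
    - [18,0,6,0,0]

```text
clock: 7.05
eef_pos: [530.0, -115.2, 28.9]
tool_rot: [-3.139, -0.001, 1.499]
force: [-4.6, 1.3, 3.1]
width: 18.0
```

Emit:
send_rows:
  commands:
    - [18,0,2,0,0]
    - [18,0,3,0,0]

```text
clock: 7.25
eef_pos: [530.0, -115.2, 28.7]
tool_rot: [-3.133, -0.001, 1.499]
force: [-7.6, 2.0, 5.8]
width: 17.9
```

Emit:
send_rows:
  commands:
    - [18,0,4,0,0]
    - [18,0,6,0,0]

```text
clock: 7.45
eef_pos: [530.1, -115.4, 28.1]
tool_rot: [-3.121, 0.0, 1.499]
force: [-14.9, 0.9, 10.9]
width: 17.9
```

```bash
python3 -c "
from h import *
go(ov(-49,-30,29),85.76)
"
```

```text
t 7.45 pos [ 530.1 -115.4   28.1] ov [-50.3 -29.7  28.1] yaw 85.87 w 17.9 F [-14.9   0.9  10.9] | shift [-0.3  1.3 -0.9] roll 0.11
```

Emit:
send_rows:
  commands:
    - [18,0,-15,0,0]
    - [18,0,-50,-20,0]
    - [18,0,-80,-70,0]
    - [18,0,-80,-110,0]
    - [18,0,-80,-120,0]

```text
clock: 7.95
eef_pos: [455.1, -110.0, 153.9]
tool_rot: [-3.13, 0.001, 1.499]
force: [1.3, 0.1, -0.3]
width: 17.9
```

```bash
python3 -c "
from h import *
save('wrist','w7a.png')
save('wrist','w7.png');save('top','t1.png')
P=ctrl.camera_params('wrist')
for p in [(-38,-45,38),(-38,-15,38),(-25,-51,51),(-13,0,55)]: print(p,np.round(proj('wrist',ov(*p),P)))
go((434,316,150),83.7)
crop('t1.png',(170,120,420,290),'t1c.png')
"
```

```text
(-38, -45, 38) [255. 320.]
(-38, -15, 38) [293. 320.]
(-25, -51, 51) [247. 344.]
(-13, 0, 55) [313. 361.]
t 8.1 pos [ 454.1 -110.1  150.3] ov [-126.5  -30.1  150.3] yaw 85.84 w 18.2 F [0.8 0.3 0.2] | shift [423.6 -50.9   0.8] roll 2.14
scale 3.2
```

View pics/w7.png

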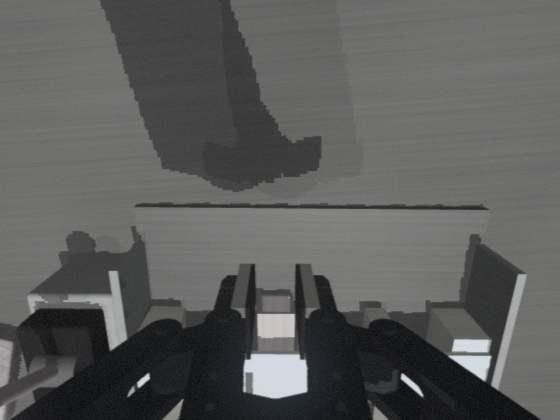

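View pics/t1c.png

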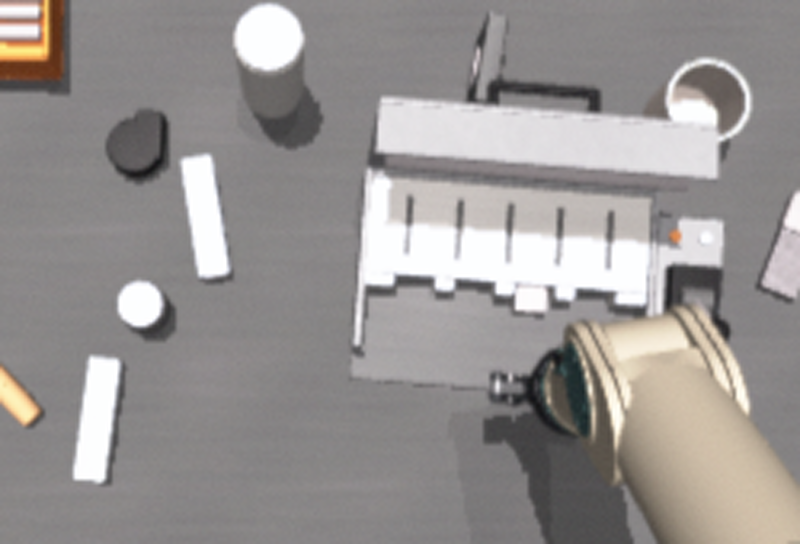

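Emit:
send_rows:
  commands:
    - [50,50,-6,0,0]
    - [50,100,-12,0,1]
    - [50,150,-18,0,1]
    - [50,200,-24,0,2]
    - [50,250,-30,0,2]

```text
clock: 8.6
eef_pos: [441.7, 141.8, 148.8]
tool_rot: [-3.123, 0.002, 1.463]
force: [1.7, 0.4, -0.2]
width: 49.8
```

```bash
python3 -c "
from h import *
go((434,316,150),83.7)
"
```

```text
t 8.6 pos [441.7 141.8 148.8] ov [-157.4  220.2  148.8] yaw 83.82 w 49.8 F [ 1.7  0.4 -0.2] | shift [172.4 -26.4  -1.1] roll 0.12
```

Emit:
send_rows:
  commands:
    - [50,50,-8,0,0]
    - [50,100,-16,0,0]
    - [50,150,-24,0,0]
    - [50,172,-26,0,0]
    - [50,172,-26,0,0]

```text
clock: 9.1
eef_pos: [432.9, 321.3, 147.0]
tool_rot: [-3.121, -0.001, 1.47]
force: [-1.2, -0.9, -0.0]
width: 50.2
```

```bash
python3 -c "
from h import *
save('wrist','w8a.png')
save('wrist','w8a.png')
save('wrist','w8.png')
go((434,316,18),83.7)
P=ctrl.camera_params('wrist')
import json;json.dump({k:(np.array(v).tolist()) for k,v in P.items()},open('P.json','w'))
"
```

```text
t 9.25 pos [434.  314.1 147.1] ov [-177.9  391.5  147.1] yaw 83.79 w 50.0 F [-0.  -0.9  0.4] | shift [  2.6   2.5 129.1] roll 0.09
```

View pics/w8.png

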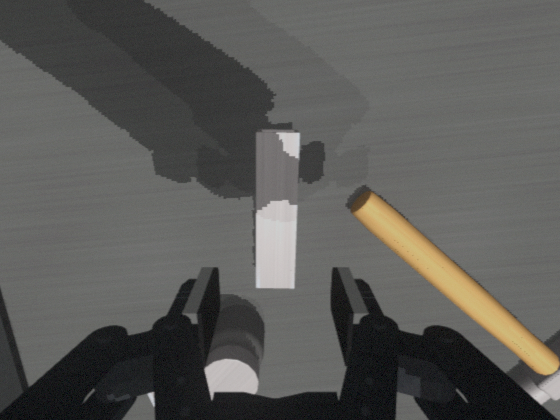

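```bash
cat >> h.py <<'E'
def tube(c,z=30,P=None):
    P=P or ctrl.camera_params('wrist')
    w=np.array([ray('wrist',*q,z,P) for q in c]); ctr=w.mean(0); d=(w[2]+w[3]-w[0]-w[1])/2; a=np.degrees(np.arctan2(d[1],d[0])); print(ctr.round(1),'ang',a,np.linalg.norm(d),np.linalg.norm(w[0]-w[1]))
    return ctr,a
E
python3 -c "
from h import *
c,a=tube([(257,130),(299,132),(295,288),(257,288)])
go((c[0],c[1],19),90+a)"
```

```text
[435.4 315.4  30. ] ang -6.781869288448228 121.22266276633829 28.91836687776922
t 9.25 pos [434.  314.1 147.1] ov [-177.9  391.5  147.1] yaw 83.79 w 50.0 F [-0.  -0.9  0.4] | shift [  2.2   4.  128.1] roll 0.57
```

Emit:
send_rows:
  commands:
    - [50,2,3,40,0.5]
    - [50,2,3,80,0.5]
    - [50,2,3,105,0.5]
    - [50,2,3,110,0.5]
    - [50,2,3,110,0.5]

```text
clock: 9.75
eef_pos: [434.7, 313.8, 36.4]
tool_rot: [-3.12, 0.008, 1.452]
force: [-0.2, 0.8, 0.4]
width: 49.9
```

```bash
python3 -c "
from h import *
save('wrist','w9.png')
go((435.4,315.4,19),83.3)
"
```

```text
t 9.8 pos [435.4 314.7  37.4] ov [-176.5  392.2   37.4] yaw 83.21 w 50.0 F [-0.2 -0.2  0.1] | shift [ 0.8  0.3 18.4] roll -0.09
```

View pics/w9.png

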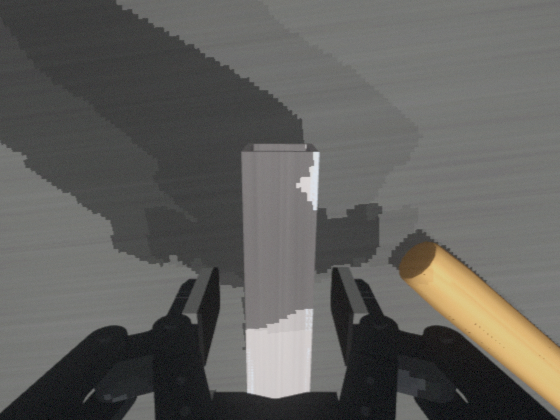

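Tube C is between the jaws and clear of the hammer handle at (420,262).

Emit:
send_rows:
  commands:
    - [50,1,0,18,0]
    - [50,1,0,18,0]
    - [28,1,0,18,0]
    - [20,1,0,18,0]
    - [20,1,0,18,0]

```text
clock: 10.3
eef_pos: [435.9, 316.0, 21.0]
tool_rot: [-3.123, 0.004, 1.452]
force: [-0.5, -1.6, 7.9]
width: 28.8
```

Emit:
send_rows:
  commands:
    - [20,0,0,0,0]
    - [20,0,0,-20,0]
    - [20,0,0,-60,0]
    - [20,0,0,-95,0]
    - [20,0,0,-100,0]

```text
clock: 10.8
eef_pos: [439.9, 317.9, 124.8]
tool_rot: [-3.128, -0.001, 1.452]
force: [0.8, 0.9, -2.7]
width: 28.8
```

```bash
python3 -c "
from h import *
go(ov(-92,30,120),85.76)
"
```

```text
t 10.8 pos [439.9 317.9 124.8] ov [-172.3  395.7  124.8] yaw 83.18 w 28.8 F [ 0.8  0.9 -2.7] | shift [-361.7   96.7    3.1] roll -2.58
```

Emit:
send_rows:
  commands:
    - [20,-45,10,0,0]
    - [20,-90,20,0,0]
    - [20,-135,30,0,-1]
    - [20,-180,40,0,-1]
    - [20,-225,50,0,-2]

```text
clock: 11.3
eef_pos: [462.2, 86.6, 123.3]
tool_rot: [-3.127, -0.001, 1.488]
force: [1.0, -0.1, -2.0]
width: 29.0
```

```bash
python3 -c "
from h import *
go(ov(-92,30,120),85.76)
"
```

```text
t 11.3 pos [462.2  86.6 123.3] ov [-132.9  166.8  123.3] yaw 85.23 w 29.0 F [ 1.  -0.1 -2. ] | shift [-136.4   42.2    2.5] roll -0.53
```

Emit:
send_rows:
  commands:
    - [20,-45,14,0,0]
    - [20,-90,28,0,0]
    - [20,-130,40,0,-0.5]
    - [20,-136,42,0,-0.5]
    - [20,-136,42,0,-0.5]

```text
clock: 11.8
eef_pos: [492.1, -54.3, 121.7]
tool_rot: [-3.126, -0.001, 1.492]
force: [-0.6, 1.0, -2.9]
width: 28.7
```

```bash
python3 -c "
from h import *
save('wrist','wa.png')
save('wrist','wa.png')
save('wrist','wa.png')
go(ov(-92,30,32),85.76)
"
```

```text
t 11.95 pos [492.2 -50.4 122.3] ov [-92.9  32.4 122.3] yaw 85.89 w 28.7 F [ 0.3 -0.3 -1.1] | shift [-2.6  2.3 90.2] roll 0.13
```

View pics/wa.png

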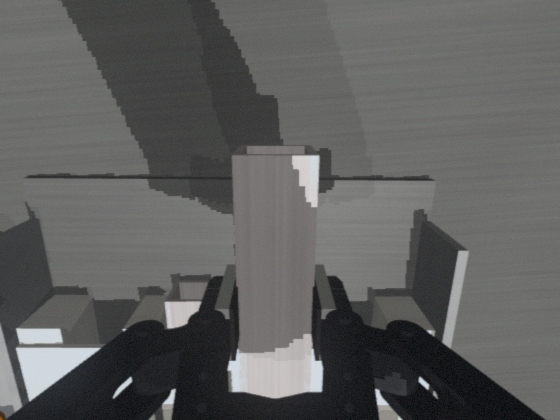

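Emit:
send_rows:
  commands:
    - [20,-2.5,0,30,0]
    - [20,-2.5,0,60,0]
    - [20,-2.5,0,80,0]
    - [20,-2.5,0,90,0]
    - [20,-2.5,0,90,0]

```text
clock: 12.45
eef_pos: [489.8, -50.8, 31.3]
tool_rot: [-3.124, -0.003, 1.502]
force: [-0.9, -0.1, -2.1]
width: 28.7
```

```bash
python3 -c "
from h import *
go(ov(-45,30,30.5),85.76)
"
```

```text
t 12.45 pos [489.8 -50.8  31.3] ov [-95.2  31.7  31.3] yaw 86.05 w 28.7 F [-0.9 -0.1 -2.1] | shift [-2.  50.2 -0.1] roll 0.29
```

Emit:
send_rows:
  commands:
    - [20,-2,8,0,0]
    - [20,-2,18,0,0]
    - [20,-2,29,0,0]
    - [20,-2,40,0,0]
    - [20,-2,50,0,0]

```text
clock: 12.95
eef_pos: [541.6, -56.6, 31.1]
tool_rot: [-3.126, -0.003, 1.501]
force: [-0.5, 0.3, -2.4]
width: 29.1
```

```bash
python3 -c "
from h import *
go(ov(-45,30,29.5),85.76)
"
```

```text
t 12.95 pos [541.6 -56.6  31.1] ov [-43.1  29.8  31.1] yaw 86.01 w 29.1 F [-0.5  0.3 -2.4] | shift [ 0.2 -1.9  1.7] roll 0.25
```

Emit:
send_rows:
  commands:
    - [20,0,-1,1.5,0]
    - [50,0,-1,1.5,0]
    - [50,0,-1,1.5,0]
    - [50,0,-1,-25,0]
    - [50,0,-2,-50,0]

```text
clock: 13.45
eef_pos: [539.4, -56.4, 81.4]
tool_rot: [-3.124, -0.003, 1.502]
force: [1.2, -0.1, 0.2]
width: 50.0
```

Emit:
send_rows:
  commands:
    - [20,0,-40,0,0]
    - [18,0,-85,0,0]
    - [18,0,-92,0,0]
    - [18,0,-92,0,0]

```text
clock: 13.85
eef_pos: [445.6, -50.1, 83.4]
tool_rot: [-3.122, -0.002, 1.502]
force: [0.2, 0.8, -0.8]
width: 18.2
```

```bash
python3 -c "
from h import *
save('wrist','wb.png')
go(ov(-132,30,29),85.76)
"
```

```text
t 13.9 pos [448.  -50.   83.4] ov [-137.    29.4   83.4] yaw 86.06 w 18.3 F [-0.1 -0.   0.1] | shift [ 0.4  5.9 54.3] roll 0.3
```

View pics/wb.png

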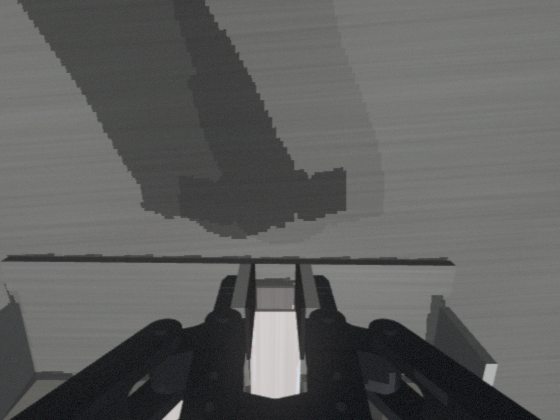

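Tube C is lying straight in the bay, with its near end at (275,290). I'll push it home.

Emit:
send_rows:
  commands:
    - [18,0,0,30,0]
    - [18,0,0,54,0]
    - [18,0,10,54,0]
    - [18,0,22,54,0]
    - [18,0,34,54,0]

```text
clock: 14.4
eef_pos: [483.5, -52.0, 29.4]
tool_rot: [-3.127, -0.004, 1.502]
force: [-0.9, 0.5, 0.1]
width: 18.1
```

Emit:
send_rows:
  commands:
    - [18,0,10,0,0]
    - [18,0,20,0,0]
    - [18,0,30,0,0]
    - [18,0,38,0,0]
    - [18,0,46,0,0]

```text
clock: 14.9
eef_pos: [529.9, -55.2, 28.9]
tool_rot: [-3.126, -0.004, 1.502]
force: [-1.4, -1.2, 1.7]
width: 18.0
```

```bash
python3 -c "
from h import *
go(ov(-50,30,29),85.76)
"
```

```text
t 14.9 pos [529.9 -55.2  28.9] ov [-54.9  30.3  28.9] yaw 86.05 w 18.0 F [-1.4 -1.2  1.7] | shift [-0.3  4.9 -0.2] roll 0.29
```

Emit:
send_rows:
  commands:
    - [18,0,3,0,0]
    - [18,0,5,0,0]
    - [18,0,7,0,0]

```text
clock: 15.2
eef_pos: [534.7, -55.6, 28.5]
tool_rot: [-3.122, -0.003, 1.502]
force: [-6.6, 0.7, 5.7]
width: 18.1
```

Emit:
send_rows:
  commands:
    - [18,0,2,0,0]
    - [18,0,4,0,0]
    - [18,0,4,0,0]

```text
clock: 15.5
eef_pos: [534.6, -55.7, 28.1]
tool_rot: [-3.114, -0.002, 1.503]
force: [-8.7, 1.9, 6.2]
width: 18.0
```

Emit:
send_rows:
  commands:
    - [18,0,-15,0,0]
    - [18,0,-50,-20,0]
    - [18,0,-80,-70,0]
    - [18,0,-80,-120,0]
    - [60,0,-80,-140,0]

```text
clock: 16.0
eef_pos: [459.6, -50.5, 173.3]
tool_rot: [-3.119, -0.001, 1.503]
force: [1.9, -0.4, 0.1]
width: 31.4
```

```bash
python3 -c "
from h import *
print('spray',ray('top',170+269/3.2,120+38/3.2,190))
go((620,206,170),99.4)
"
```

```text
spray [774.02858856 141.38627607 190.        ]
t 16.0 pos [459.6 -50.5 173.3] ov [-125.4   29.8  173.3] yaw 86.14 w 31.4 F [ 1.9 -0.4  0.1] | shift [266.7 142.8   0.5] roll -13.26
```

Emit:
send_rows:
  commands:
    - [60,40,20,0,-2]
    - [60,84,42,0,-4]
    - [60,126,65,0,-7]
    - [60,170,88,0,-10]
    - [60,212,110,0,-13]

```text
clock: 16.5
eef_pos: [585.3, 155.8, 171.5]
tool_rot: [-3.122, -0.007, 1.732]
force: [1.1, -0.6, 0.1]
width: 59.9
```

```bash
python3 -c "
from h import *
go((620,206,160),99.4)
"
```

```text
t 16.5 pos [585.3 155.8 171.5] ov [-15.3 244.8 171.5] yaw 99.26 w 59.9 F [ 1.1 -0.6  0.1] | shift [43.9 42.6 11. ] roll -0.14
```

Emit:
send_rows:
  commands:
    - [60,30,30,8,0]
    - [60,44,42,11,0]
    - [60,44,42,11,0]
    - [60,44,42,11,0]

```text
clock: 16.9
eef_pos: [619.2, 205.5, 159.6]
tool_rot: [-3.122, -0.006, 1.733]
force: [0.6, -0.3, 0.4]
width: 59.9
```

```bash
python3 -c "
from h import *
save('wrist','wc.png')
save('wrist','wc.png')
go((620,206,160),99.4)
"
```

```text
t 17.0 pos [619.3 204.  160.1] ov [ 15.1 295.5 160.1] yaw 99.17 w 60.1 F [-0.7 -0.  -0.1] | shift [1.8 1.  0.1] roll -0.23
```

View pics/wc.png

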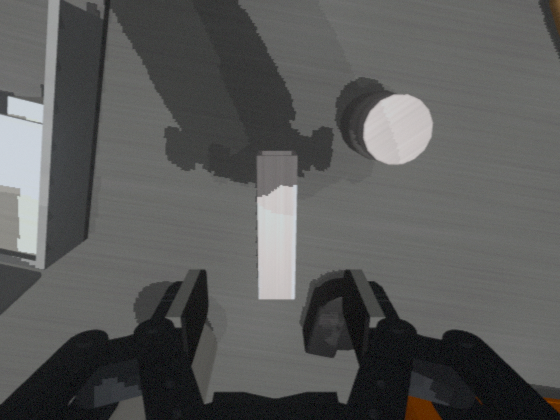

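```bash
python3 -c "
from h import *
c,a=tube([(257,156),(298,156),(295.5,299),(258.5,299)])
go((c[0],c[1],40),90+a)"
```

```text
[638.5 210.2  30. ] ang 9.125782565514305 119.89483447123096 30.290852039342095
t 17.0 pos [619.3 204.  160.1] ov [ 15.1 295.5 160.1] yaw 99.17 w 60.1 F [-0.7 -0.  -0.1] | shift [  2.4  22.3 119.7] roll 0.05
```

Emit:
send_rows:
  commands:
    - [60,2,18,30,0]
    - [60,2,22,70,0]
    - [60,2,22,105,0]
    - [60,2,22,118,0]
    - [60,2,22,118,0]

```text
clock: 17.5
eef_pos: [636.9, 208.1, 40.2]
tool_rot: [-3.118, -0.004, 1.73]
force: [-0.3, -0.6, -0.5]
width: 59.9
```

```bash
python3 -c "
from h import *
save('wrist','wd.png')
go((638.5,210.2,19.5),99.2)
"
```

```text
t 17.55 pos [638.3 209.1  42.1] ov [ 33.7 301.9  42.1] yaw 99.12 w 60.0 F [-0.4 -1.   1.2] | shift [ 1.   0.8 22.6] roll -0.08
```

View pics/wd.png

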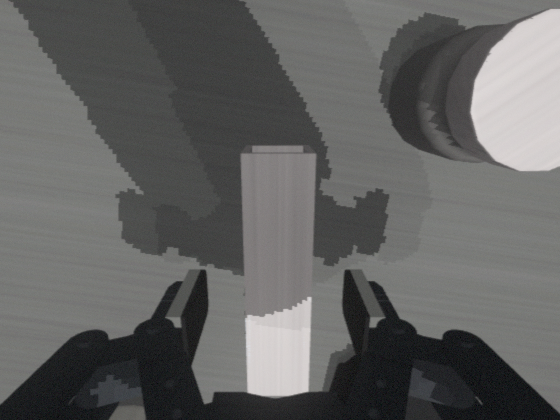

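Emit:
send_rows:
  commands:
    - [60,1,0,22,0]
    - [60,1,0,22,0]
    - [28,1,0,22,0]
    - [20,1,0,22,0]
    - [20,1,0,22,0]

```text
clock: 18.05
eef_pos: [639.0, 210.5, 22.3]
tool_rot: [-3.125, -0.006, 1.73]
force: [0.0, -0.4, 6.9]
width: 28.7
```

Emit:
send_rows:
  commands:
    - [20,0,0,0,0]
    - [20,0,0,-20,0]
    - [20,0,0,-60,0]
    - [20,0,0,-100,0]
    - [20,0,0,-110,0]

```text
clock: 18.55
eef_pos: [643.5, 211.6, 137.2]
tool_rot: [-3.132, -0.008, 1.73]
force: [1.0, 1.1, -2.4]
width: 28.9
```

```bash
python3 -c "
from h import *
go(ov(-92,210,130),85.76)
"
```

```text
t 18.55 pos [643.5 211.6 137.2] ov [ 38.6 304.8 137.2] yaw 99.1 w 28.9 F [ 1.   1.1 -2.4] | shift [ -62.1 -148.9    8.1] roll 13.34
```

Emit:
send_rows:
  commands:
    - [20,-15,-45,0,3]
    - [20,-30,-90,2,6]
    - [20,-45,-130,4,9]
    - [20,-62,-149,6,12]
    - [20,-62,-149,6,13]

```text
clock: 19.05
eef_pos: [502.0, 122.5, 131.2]
tool_rot: [-3.125, -0.0, 1.499]
force: [1.2, 0.4, -2.9]
width: 28.6
```

```bash
python3 -c "
from h import *
go(ov(-92,90,128),85.76)
"
```

```text
t 19.05 pos [502.  122.5 131.2] ov [-95.9 205.4 131.2] yaw 85.89 w 28.6 F [ 1.2  0.4 -2.9] | shift [-115.4    3.7    3.1] roll 0.13
```

Emit:
send_rows:
  commands:
    - [20,-40,2,3,0]
    - [20,-80,4,3,0]
    - [20,-115,4,3,0]
    - [20,-115,4,3,0]
    - [20,-115,4,3,0]

```text
clock: 19.55
eef_pos: [498.0, 6.8, 127.8]
tool_rot: [-3.125, -0.001, 1.497]
force: [0.3, 1.0, -2.3]
width: 28.8
```

```bash
python3 -c "
from h import *
save('wrist','we.png')
save('wrist','we.png')
go(ov(-94,90,33),85.76)
"
```

```text
t 19.65 pos [498.2   8.8 128. ] ov [-91.3  91.8 128. ] yaw 85.97 w 28.8 F [ 0.4 -0.1 -3. ] | shift [-2.  -1.2 95.1] roll 0.21
```

View pics/we.png

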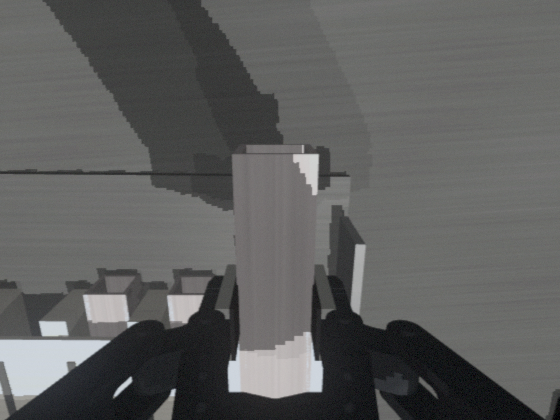

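Emit:
send_rows:
  commands:
    - [20,-4,-1,25,0]
    - [20,-4,-1,45,0]
    - [20,-4,-1,58,0]
    - [20,-4,-1,65,0]
    - [20,-4,-1,70,0]

```text
clock: 20.15
eef_pos: [496.0, 6.5, 57.6]
tool_rot: [-3.126, -0.002, 1.502]
force: [-0.4, -0.4, -2.4]
width: 28.7
```

```bash
python3 -c "
from h import *
save('wrist','wf.png')
go(ov(-94,88,33),85.76)
"
```

```text
t 20.2 pos [495.8   6.2  57.3] ov [-93.5  89.   57.3] yaw 86.06 w 29.0 F [ 0.6  1.1 -2.1] | shift [-1.  -0.1 24.3] roll 0.3
```

View pics/wf.png

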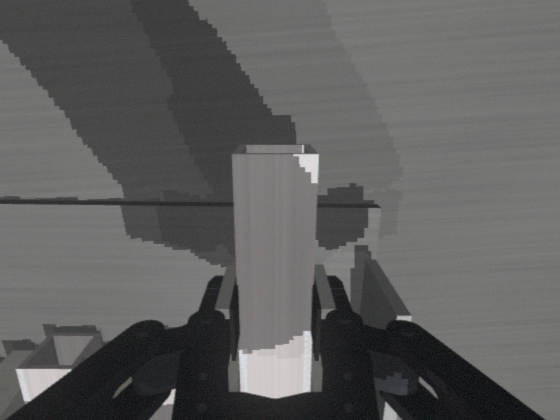

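Emit:
send_rows:
  commands:
    - [20,-2,0,5,0]
    - [20,-2,0,9,0]
    - [20,-2,0,12,0]

```text
clock: 20.5
eef_pos: [495.6, 4.1, 45.2]
tool_rot: [-3.126, -0.002, 1.502]
force: [0.2, 0.2, -3.0]
width: 28.5
```

Emit:
send_rows:
  commands:
    - [20,0,0,4,0]
    - [20,0,0,8,0]
    - [20,0,0,11,0]

```text
clock: 20.8
eef_pos: [495.4, 4.2, 33.9]
tool_rot: [-3.125, -0.002, 1.502]
force: [-0.5, -0.4, -2.7]
width: 28.8
```

```bash
python3 -c "
from h import *
save('wrist','wg.png')
go(ov(-45,88,32.3),85.76)
"
```

```text
t 20.85 pos [495.1   4.1  33.6] ov [-93.9  86.9  33.6] yaw 86.05 w 29.1 F [-0.1  0.5 -3.9] | shift [ 0.8 49.   0.5] roll 0.29
```

View pics/wg.png

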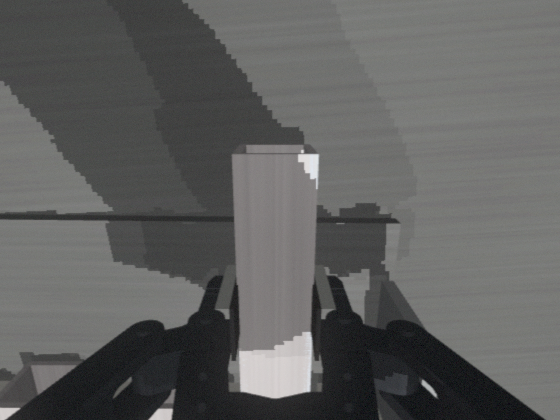

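Emit:
send_rows:
  commands:
    - [20,1,7,1,0.3]
    - [20,1,15,1,0.3]
    - [20,1,22,1,0.3]

```text
clock: 21.15
eef_pos: [518.6, 3.7, 32.4]
tool_rot: [-3.126, -0.002, 1.497]
force: [-0.8, 0.6, -2.2]
width: 28.8
```

Emit:
send_rows:
  commands:
    - [20,0,7,0,0]
    - [20,0,14,0,0]
    - [20,0,21,0,0]
    - [20,0,26,0,0]

```text
clock: 21.55
eef_pos: [545.3, 1.7, 32.0]
tool_rot: [-3.126, -0.002, 1.496]
force: [0.0, 0.7, -3.1]
width: 28.8
```

```bash
python3 -c "
from h import *
go(ov(-45,88,30.5),85.76)
"
```

```text
t 21.55 pos [545.3   1.7  32. ] ov [-43.8  88.2  32. ] yaw 85.73 w 28.8 F [ 0.   0.7 -3.1] | shift [-0.2 -1.2  1.5] roll -0.03
```

Emit:
send_rows:
  commands:
    - [20,0,0,1.5,0]
    - [40,0,0,1.5,0]
    - [40,0,0,1,0]
    - [40,0,0,-20,0]
    - [40,0,-1,-48,0]

```text
clock: 22.05
eef_pos: [543.7, 1.7, 79.6]
tool_rot: [-3.123, -0.002, 1.497]
force: [0.5, -1.0, 0.4]
width: 40.0
```

Emit:
send_rows:
  commands:
    - [20,0,-40,0,0]
    - [18,0,-85,0,0]
    - [18,0,-92,0,0]
    - [18,0,-92,0,0]

```text
clock: 22.45
eef_pos: [450.4, 8.5, 81.8]
tool_rot: [-3.122, -0.001, 1.498]
force: [0.1, -0.6, -0.4]
width: 18.2
```

```bash
python3 -c "
from h import *
save('wrist','wh.png')
go(ov(-132,88,29),85.76)
"
```

```text
t 22.5 pos [452.6   8.7  81.8] ov [-136.7   88.3   81.8] yaw 85.8 w 18.3 F [ 0.3  0.6 -1.3] | shift [-0.4  5.6 52.7] roll 0.04
```

View pics/wh.png

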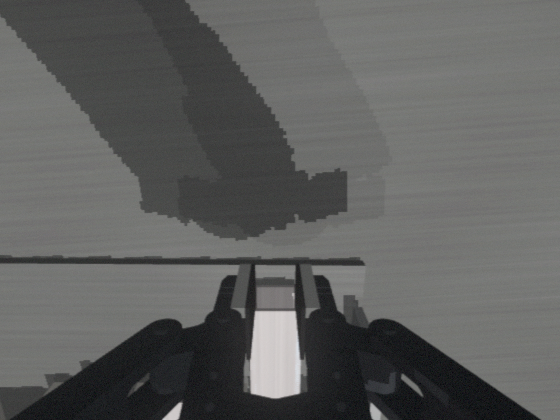

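Tube A is lying straight, with its near end at (276,292). I'll push it home.

Emit:
send_rows:
  commands:
    - [18,0,0,30,0]
    - [18,0,0,52,0]
    - [18,0,10,52,0]
    - [18,0,22,52,0]
    - [18,0,34,52,0]

```text
clock: 23.0
eef_pos: [487.8, 6.4, 29.7]
tool_rot: [-3.126, -0.002, 1.497]
force: [-1.0, -0.5, -0.5]
width: 18.0
```

Emit:
send_rows:
  commands:
    - [18,0,10,0,0]
    - [18,0,20,0,0]
    - [18,0,30,0,0]
    - [18,0,38,0,0]
    - [18,0,46,0,0]

```text
clock: 23.5
eef_pos: [534.1, 2.9, 29.1]
tool_rot: [-3.125, -0.002, 1.497]
force: [-2.0, 0.5, 1.9]
width: 17.9
```

Emit:
send_rows:
  commands:
    - [18,0,3,0,0]
    - [18,0,5,0,0]
    - [18,0,7,0,0]

```text
clock: 23.8
eef_pos: [539.4, 2.4, 28.9]
tool_rot: [-3.122, -0.001, 1.497]
force: [-7.4, 2.2, 6.0]
width: 18.6
```

```bash
python3 -c "
from h import *
go(ov(-50,88,29),85.76)
"
```

```text
t 23.8 pos [539.4   2.4  28.9] ov [-49.6  88.5  28.9] yaw 85.79 w 18.6 F [-7.4  2.2  6. ] | shift [-0.5 -0.4 -0.1] roll 0.03
```

Emit:
send_rows:
  commands:
    - [18,0,2,0,0]
    - [18,0,3,0,0]

```text
clock: 24.0
eef_pos: [539.4, 2.4, 28.6]
tool_rot: [-3.116, 0.0, 1.498]
force: [-8.0, 2.3, 5.9]
width: 17.8
```

Emit:
send_rows:
  commands:
    - [18,0,-15,0,0]
    - [18,0,-50,-20,0]
    - [18,-20,-90,-70,0]
    - [18,-60,-130,-115,0]
    - [18,-100,-130,-160,0]

```text
clock: 24.5
eef_pos: [415.1, -60.3, 159.1]
tool_rot: [-3.113, 0.0, 1.502]
force: [1.8, -0.4, 0.3]
width: 18.0
```

Emit:
send_rows:
  commands:
    - [0,0,0,0,0]

```text
clock: 24.6
eef_pos: [415.1, -65.6, 162.3]
tool_rot: [-3.119, 0.004, 1.494]
force: [0.5, -0.7, 0.1]
width: 4.9
```

```bash
python3 -c "
from h import *
save('wrist','wia.png')
save('wrist','wi.png');P=ctrl.camera_params('wrist');save('top','t2.png');save('scene','s2.png')
for y in (-30,30,90): print([np.round(proj('wrist',ov(-38,y+k,38),P)) for k in (-15,15)],[np.round((np.array(proj('top',ov(-38,y+k,38)))-[170,120])*3.2) for k in (-15,15)])
go(ov(-50,90,29),85.76)
crop('t2.png',(170,120,420,290),'t2c.png')
crop('s2.png',(120,120,320,270),'s2c.png')
"
```

```text
[array([203., 356.]), array([238., 356.])] [array([546., 309.]), array([516., 307.])]
[array([273., 357.]), array([308., 357.])] [array([486., 305.]), array([456., 303.])]
[array([343., 357.]), array([378., 357.])] [array([426., 301.]), array([396., 299.])]
t 24.8 pos [415.8 -59.4 158.9] ov [-168.4   17.7  158.9] yaw 86.14 w -0.1 F [-0.3  0.4 -0.5] | shift [ 71.5 122.3 126.6] roll 0.38
scale 3.2
scale 4.0
```

View pics/wi.png

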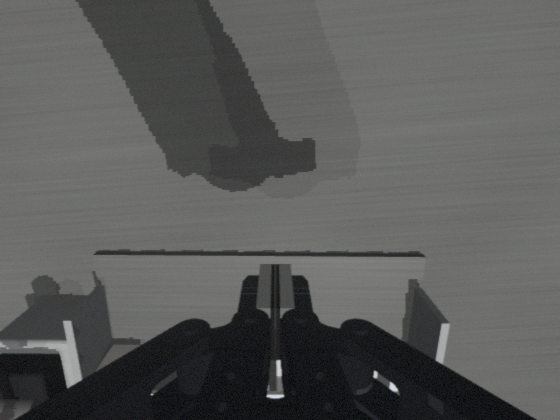

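View pics/t2c.png

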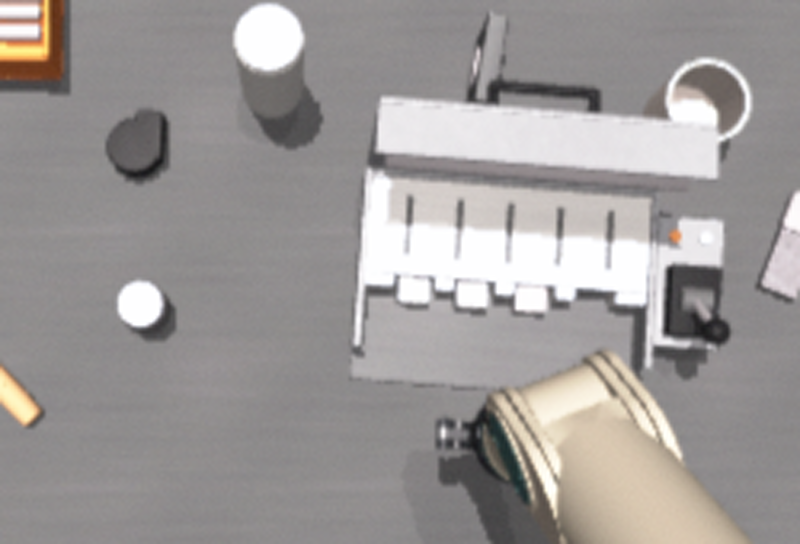

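View pics/s2c.png

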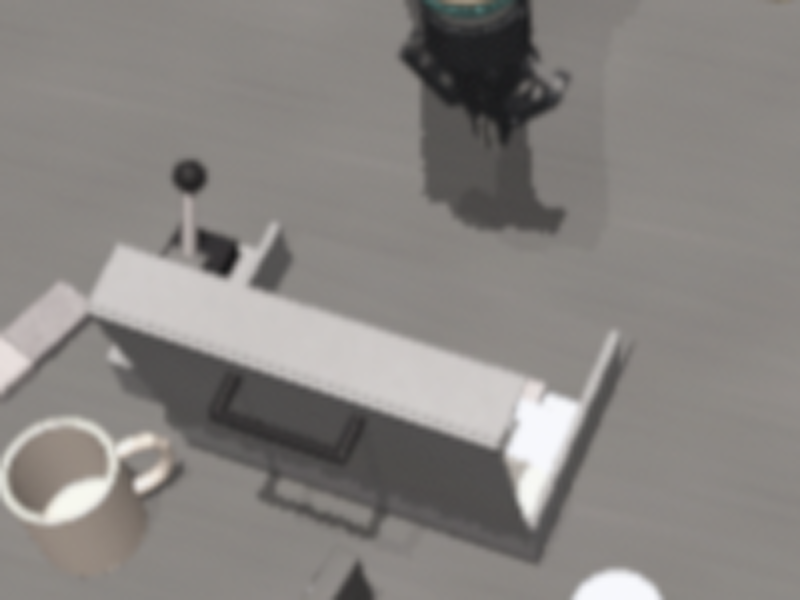

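```bash
cat >> h.py <<'E'
def lid(r,y,n,th):  # r from hinge, n out of outer face from underside
    c,s=np.cos(th),np.sin(th); return ov(88-r*c+n*s,y,64+r*s+n*c)
E
python3 -c "
from h import *
P=ctrl.camera_params('top');S=ctrl.camera_params('scene')
for th in np.arange(1.3,1.85,.1):
  print(round(th,2),[np.round((np.array(proj('top',lid(*a,th),P))-[170,120])*3.2).tolist() for a in [(180,146,5),(180,-146,5),(180,146,-45),(180,-146,-45),(150,0,40)]],[np.round((np.array(proj('scene',lid(*a,th),S))-[120,120])*4).tolist() for a in [(180,146,5),(180,-146,5),(150,0,40)]], inov(lid(180,0,5,th)).round(), inov(lid(150,0,40,th)).round())
"
```

```text
1.3 [[372.0, 178.0], [712.0, 203.0], [367.0, 236.0], [705.0, 261.0], [541.0, 147.0]] [[541.0, 356.0], [137.0, 228.0], [312.0, 357.0]] [ 45.  -0. 239.] [ 86.  -0. 219.]
1.4 [[374.0, 157.0], [714.0, 182.0], [369.0, 216.0], [709.0, 240.0], [542.0, 130.0]] [[530.0, 376.0], [123.0, 245.0], [302.0, 377.0]] [ 62.  -0. 242.] [102.   0. 219.]
1.5 [[375.0, 136.0], [716.0, 161.0], [371.0, 195.0], [712.0, 219.0], [542.0, 113.0]] [[520.0, 398.0], [109.0, 265.0], [293.0, 398.0]] [ 80.  -0. 244.] [117.   0. 216.]
1.6 [[376.0, 115.0], [717.0, 140.0], [373.0, 173.0], [715.0, 198.0], [542.0, 97.0]] [[509.0, 421.0], [96.0, 287.0], [284.0, 420.0]] [ 98.  -0. 244.] [132.   0. 213.]
1.7 [[378.0, 95.0], [717.0, 120.0], [374.0, 151.0], [717.0, 176.0], [542.0, 83.0]] [[498.0, 446.0], [84.0, 311.0], [275.0, 442.0]] [116.  -0. 242.] [147.   0. 208.]
1.8 [[379.0, 76.0], [716.0, 101.0], [376.0, 129.0], [718.0, 154.0], [542.0, 69.0]] [[488.0, 473.0], [72.0, 335.0], [268.0, 465.0]] [134.   0. 238.] [161.   0. 201.]
```

All three tube ends are in line, at (415,303), (472,307) and (531,311) in the crop. The lid stands at about 1.70 rad. Next I'll go over the top of it and behind it, at oven y=85, clear of the handle.

```bash
python3 -c "
from h import *
go(ov(-100,85,330),85.76)
go(ov(155,85,330),85.76)
"
```

```text
t 24.8 pos [415.8 -59.4 158.9] ov [-168.4   17.7  158.9] yaw 86.14 w -0.1 F [-0.3  0.4 -0.5] | shift [  66.9   64.1 -172.9] roll 0.38
t 24.8 pos [415.8 -59.4 158.9] ov [-168.4   17.7  158.9] yaw 86.14 w -0.1 F [-0.3  0.4 -0.5] | shift [  65.2  319.  -179.9] roll 0.38
```

Emit:
send_rows:
  commands:
    - [0,15,5,-45,0]
    - [0,30,15,-90,0]
    - [0,45,30,-130,0]
    - [0,60,50,-165,0]
    - [0,67,64,-175,0]

```text
clock: 25.3
eef_pos: [492.4, 6.7, 335.0]
tool_rot: [-3.121, -0.003, 1.508]
force: [0.4, -0.3, -0.2]
width: -0.2
```

```bash
python3 -c "
from h import *
go(ov(155,85,330),85.76)
"
```

```text
t 25.3 pos [492.4   6.7 335. ] ov [-96.9  89.3 335. ] yaw 86.42 w -0.2 F [ 0.4 -0.3 -0.2] | shift [ -7.2 251.9  -0.3] roll 0.66
```

Emit:
send_rows:
  commands:
    - [0,-2,45,0,0.5]
    - [0,-4,95,0,0.5]
    - [0,-6,145,0,0.5]
    - [0,-7,195,0,0.5]
    - [0,-7,240,0,0.5]

```text
clock: 25.8
eef_pos: [733.8, -13.2, 327.2]
tool_rot: [-3.119, -0.002, 1.502]
force: [1.3, 0.2, 1.1]
width: -0.1
```

Emit:
send_rows:
  commands:
    - [0,0,0,0,0]

```text
clock: 25.9
eef_pos: [738.2, -11.4, 321.6]
tool_rot: [-3.117, -0.003, 1.503]
force: [-0.5, -0.2, -2.1]
width: 0.2
```

```bash
python3 -c "
from h import *
go(ov(155,85,215),85.76)
"
```

```text
t 25.9 pos [738.2 -11.4 321.6] ov [149.6  89.4 321.6] yaw 86.1 w 0.2 F [-0.5 -0.2 -2.1] | shift [ -4.8   8.  106.4] roll 0.34
```

Emit:
send_rows:
  commands:
    - [0,-4,8,0,0]
    - [0,-4,8,30,0]
    - [0,-4,8,60,0]
    - [0,-4,8,90,0]
    - [0,-4,8,104,0]

```text
clock: 26.4
eef_pos: [741.0, -13.3, 212.6]
tool_rot: [-3.11, -0.003, 1.506]
force: [-0.7, -0.1, 0.4]
width: -0.2
```

```bash
python3 -c "
from h import *
save('wrist','wj.png');save('scene','s3.png')
go(ov(130,85,215),85.76)
crop('s3.png',(120,120,320,270),'s3c.png')
"
```

```text
t 26.5 pos [741.5 -14.  214. ] ov [153.1  87.1 214. ] yaw 86.24 w 0.1 F [ 0.5 -0.4 -0.3] | shift [ -1.9 -23.2  -0.3] roll 0.48
scale 4.0
```

View pics/wj.png

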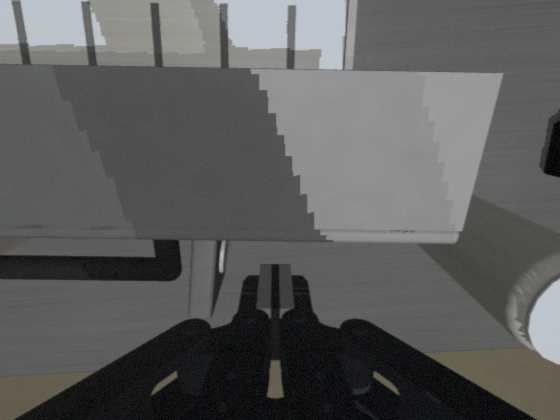

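View pics/s3c.png

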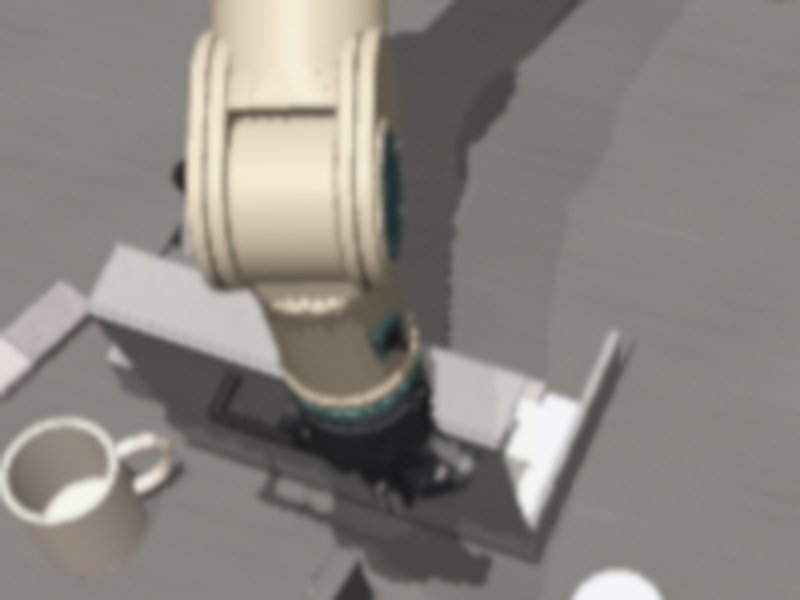

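The closed fingers at (275,310) are behind the lid's edge and clear of the handle post at (168,265). I'll pull toward the front.

Emit:
send_rows:
  commands:
    - [0,-1,-10,0,0]
    - [0,-1,-18,0,0]
    - [0,-1,-24,0,0]
    - [0,-1,-29,0,0]
    - [0,-1,-34,0,0]

```text
clock: 27.0
eef_pos: [709.2, -12.6, 216.7]
tool_rot: [-3.116, -0.004, 1.505]
force: [3.3, -0.5, 2.6]
width: 0.1
```

```bash
python3 -c "
from h import *
for th in (1.6,1.5,1.4,1.3,1.2,1.1,1.0,.9,.8):
  p=inov(lid(150,86,5,th)); print(th,p.round(1)+[11,0,14])
go(ov(100,86,215),85.76)
"
```

```text
1.6 [108.4  86.  227.8]
1.5 [ 93.4  86.  228. ]
1.4 [ 78.4  86.  226.7]
1.3 [ 63.7  86.  223.9]
1.2 [ 49.3  86.  219.6]
1.1 [ 35.4  86.  213.9]
1.0 [ 22.2  86.  206.9]
0.9 [  9.7  86.  198.6]
0.8 [ -1.9  86.  189.1]
t 27.0 pos [709.2 -12.6 216.7] ov [120.8  86.1 216.7] yaw 86.22 w 0.1 F [ 3.3 -0.5  2.6] | shift [  0.1 -20.8   2.2] roll 0.46
```

Emit:
send_rows:
  commands:
    - [0,0,-10,0,0]
    - [0,0,-20,0,0]
    - [0,0,-30,0,0]
    - [0,0,-40,0,0]
    - [0,0,-50,0,0]

```text
clock: 27.5
eef_pos: [660.2, -9.7, 218.3]
tool_rot: [-3.12, -0.004, 1.504]
force: [3.4, -1.0, -1.8]
width: 0.2
```

```bash
python3 -c "
from h import *
go(ov(63,86,215),85.76)
go(ov(22,86,205),85.76)
"
```

```text
t 27.5 pos [660.2  -9.7 218.3] ov [ 71.7  85.4 218.3] yaw 86.19 w 0.2 F [ 3.4 -1.  -1.8] | shift [ 0.7 -8.6  3.5] roll 0.43
t 27.5 pos [660.2  -9.7 218.3] ov [ 71.7  85.4 218.3] yaw 86.19 w 0.2 F [ 3.4 -1.  -1.8] | shift [  0.9 -49.4  14.4] roll 0.43
```

Emit:
send_rows:
  commands:
    - [0,0,-9,1,0]
    - [0,0,-19,4,0]
    - [0,0,-29,7,0]
    - [0,0,-39,11,0]
    - [0,0,-49,15,0]

```text
clock: 28.0
eef_pos: [611.2, -6.4, 204.8]
tool_rot: [-3.122, -0.004, 1.504]
force: [2.2, 0.1, -1.1]
width: -0.3
```

```bash
python3 -c "
from h import *
for th in (1.,.9,.8,.7,.6,.5,.4,.3,.2,.1,0):
  p=inov(lid(145,86,5,th)); print(th,p.round(1)+[11,0,14])
go(ov(-12,86,186),85.76)
"
```

```text
1.0 [ 24.9  86.  202.7]
0.9 [ 12.8  86.  194.7]
0.8 [  1.6  86.  185.5]
0.7 [ -8.7  86.  175.2]
0.6 [-17.9  86.  164. ]
0.5 [-25.9  86.  151.9]
0.4 [-32.6  86.  139.1]
0.3 [-38.   86.  125.6]
0.2 [-42.1  86.  111.7]
0.1 [-44.8  86.   97.5]
0 [-46.  86.  83.]
t 28.0 pos [611.2  -6.4 204.8] ov [ 22.6  85.  204.8] yaw 86.18 w -0.3 F [ 2.2  0.1 -1.1] | shift [  1.2 -34.2  19.5] roll 0.42
```

Emit:
send_rows:
  commands:
    - [0,0,-9,9,0]
    - [0,0,-17,16,0]
    - [0,0,-25,24,0]
    - [0,0,-33,32,0]
    - [0,0,-40,40,0]

```text
clock: 28.5
eef_pos: [570.2, -3.3, 165.0]
tool_rot: [-3.122, -0.004, 1.504]
force: [2.8, 0.9, 1.1]
width: 0.0
```

```bash
python3 -c "
from h import *
go(ov(-38,86,125),85.76)
"
```

```text
t 28.5 pos [570.2  -3.3 165. ] ov [-18.6  85.  165. ] yaw 86.18 w 0.0 F [2.8 0.9 1.1] | shift [  0.9 -18.7  40.4] roll 0.42
```

Emit:
send_rows:
  commands:
    - [0,0,-4,8,0]
    - [0,0,-8,16,0]
    - [0,0,-12,24,0]
    - [0,0,-16,32,0]
    - [0,0,-19,40,0]

```text
clock: 29.0
eef_pos: [550.3, -2.0, 124.6]
tool_rot: [-3.123, -0.004, 1.504]
force: [0.9, -0.4, 0.9]
width: 0.0
```

Emit:
send_rows:
  commands:
    - [0,0,-1,5,0]
    - [0,0,-3,10,0]
    - [0,0,-4,15,0]
    - [0,0,-5,20,0]
    - [0,0,-6,25,0]

```text
clock: 29.5
eef_pos: [544.0, -1.5, 99.5]
tool_rot: [-3.123, -0.004, 1.504]
force: [1.0, -0.0, 0.3]
width: -0.1
```

```bash
python3 -c "
from h import *
go(ov(-46,86,83),85.76)
"
```

```text
t 29.5 pos [544.   -1.5  99.5] ov [-44.8  84.9  99.5] yaw 86.17 w -0.1 F [ 1.  -0.   0.3] | shift [ 1.  -0.9 16.5] roll 0.41
```

```bash
python3 -c "
from h import *
save('wrist','wk.png');save('scene','s4.png')
crop('s4.png',(120,120,320,270),'s4c.png')
"
```

```text
scale 4.0
```

View pics/wk.png

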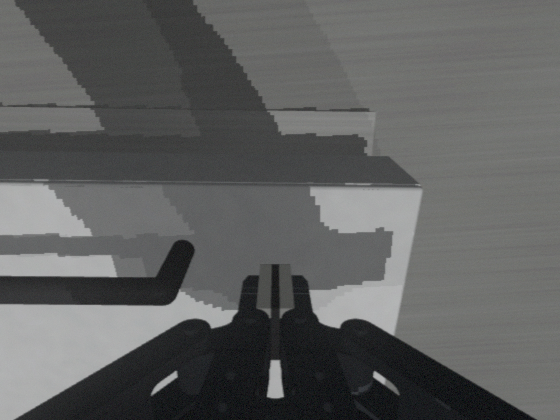

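View pics/s4c.png

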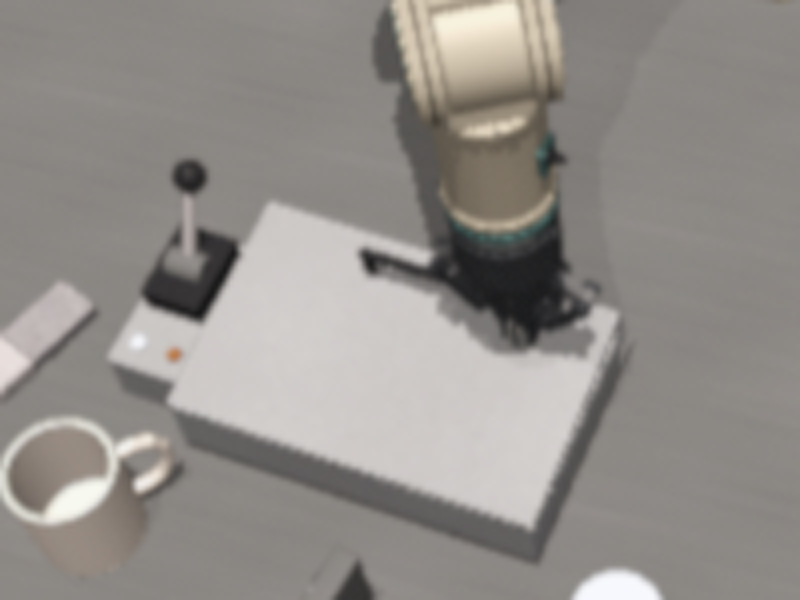

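The lid is nearly down. I'll ease it shut while watching the force.

Emit:
send_rows:
  commands:
    - [0,0,0,4,0]
    - [0,0,0,7,0]
    - [0,0,0,10,0]

```text
clock: 29.9
eef_pos: [542.6, -1.4, 88.7]
tool_rot: [-3.12, -0.004, 1.504]
force: [-0.5, 0.0, 0.7]
width: -0.2
```

Emit:
send_rows:
  commands:
    - [0,0,0,2,0]
    - [0,0,0,4,0]

```text
clock: 30.1
eef_pos: [542.4, -1.4, 84.5]
tool_rot: [-3.12, -0.004, 1.504]
force: [-1.2, 0.4, 0.6]
width: -0.1
```

Emit:
send_rows:
  commands:
    - [0,0,0,2,0]
    - [0,0,0,4,0]

```text
clock: 30.3
eef_pos: [542.5, -1.3, 82.8]
tool_rot: [-3.121, -0.002, 1.504]
force: [-9.6, -0.8, 41.6]
width: -0.4
```

Emit:
send_rows:
  commands:
    - [0,0,0,-10,0]
    - [0,0,0,-40,0]
    - [0,0,-10,-80,0]
    - [0,0,-20,-110,0]
    - [0,0,-20,-120,0]

```text
clock: 30.8
eef_pos: [525.6, -0.1, 206.1]
tool_rot: [-3.125, -0.002, 1.505]
force: [0.5, 0.4, -0.5]
width: -0.1
```

```bash
python3 -c "
from h import *
save('wrist','wla.png');save('wrist','wl.png');P=ctrl.camera_params('wrist')
save('scene','s5.png');save('top','t3.png')
for th in (0,.05,.1): print(th,[np.round((np.array(proj('top',lid(*a,th)))-[170,120])*3.2).tolist() for a in [(180,146,5),(180,-146,5),(0,146,5)]],[np.round((np.array(proj('scene',lid(*a,th)))-[120,120])*4).tolist() for a in [(180,146,5),(180,-146,5)]])
crop('s5.png',(120,120,320,270),'s5c.png')
crop('t3.png',(250,120,450,270),'t3c.png')
for sw in (-.5,.5): print('ball', ov(-20+80*np.sin(sw),-181,78+80*np.cos(sw)))
go(ov(-150,-181,160),85.76)
"
```

```text
0 [[353.0, 348.0], [652.0, 369.0], [365.0, 166.0]] [[620.0, 322.0], [272.0, 213.0]]
0.05 [[353.0, 347.0], [655.0, 369.0], [365.0, 165.0]] [[620.0, 316.0], [269.0, 207.0]]
0.1 [[354.0, 346.0], [657.0, 367.0], [365.0, 165.0]] [[619.0, 311.0], [267.0, 201.0]]
scale 4.0
scale 4.0
ball [ 510.8238783  -265.69038892  148.20660495]
ball [ 587.32203356 -271.36160805  148.20660495]
t 31.0 pos [524.9  -0.9 202.3] ov [-63.9  84.1 202.3] yaw 86.16 w 0.2 F [-0.7  0.2  0.2] | shift [-264.6  -87.    43.6] roll 0.4
```

View pics/s5c.png

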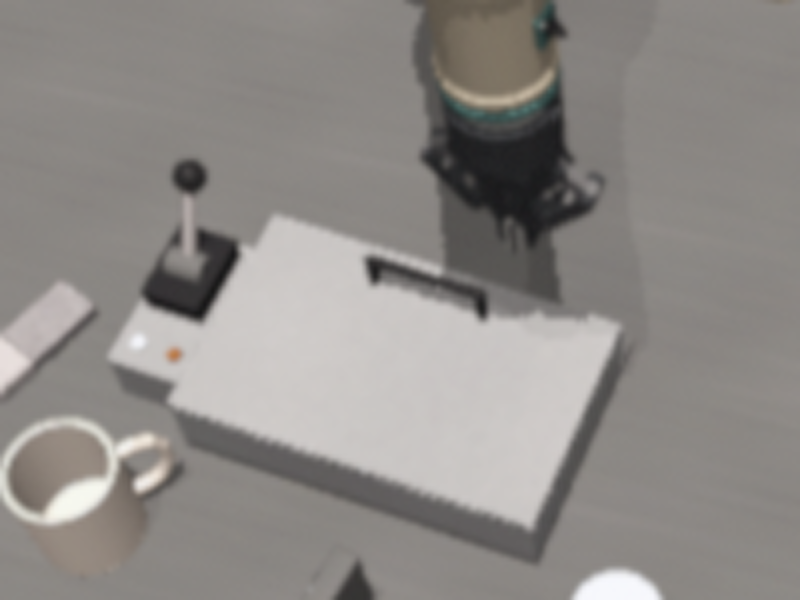

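View pics/t3c.png

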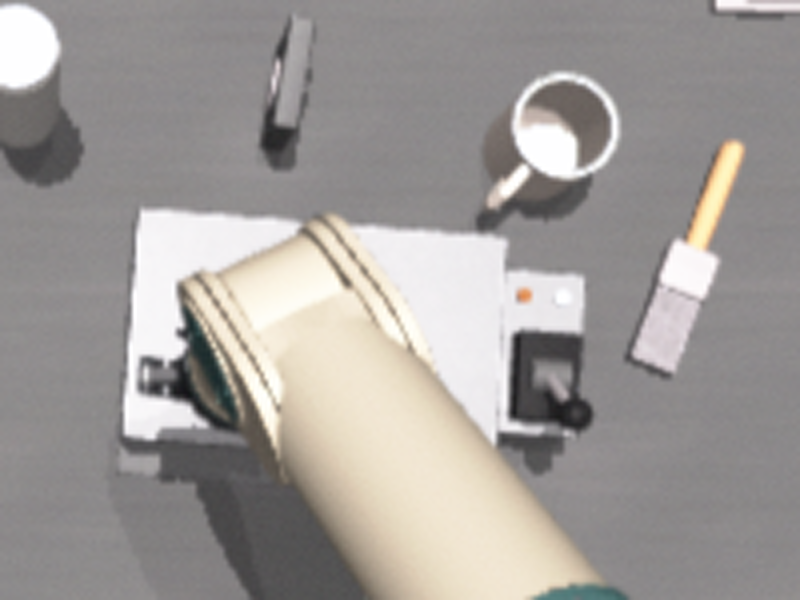

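View pics/wl.png

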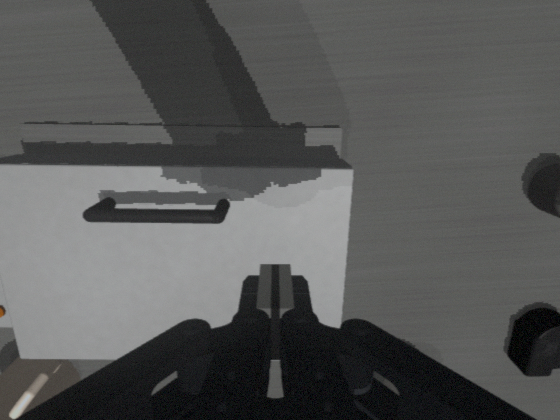

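The lid corners in the scene crop, (620,322) and (275,213), match the closed prediction of (620,322) and (272,213), so it is shut. Next is the lever.

```bash
python3 -c "
from h import *
b=ov(-20+80*np.sin(-.5),-181,78+80*np.cos(.5))
print((np.array(proj('scene',b))-120)*4,(np.array(proj('top',b))-[250,120])*4)
b=ov(-20+80*np.sin(.5),-181,78+80*np.cos(.5))
print((np.array(proj('scene',b))-120)*4,(np.array(proj('top',b))-[250,120])*4)
go(ov(-130,-60,200),85.76)
go(ov(-130,-181,200),85.76)
"
```

```text
[189.87465821 174.4765771 ] [573.44645872 415.47744937]
[141.35520197 255.88090149] [577.72453618 311.86992615]
t 31.0 pos [524.9  -0.9 202.3] ov [-63.9  84.1 202.3] yaw 86.16 w 0.2 F [-0.7  0.2  0.2] | shift [-143.7  -67.     3.4] roll 0.4
t 31.0 pos [524.9  -0.9 202.3] ov [-63.9  84.1 202.3] yaw 86.16 w 0.2 F [-0.7  0.2  0.2] | shift [-264.7  -67.8    3.2] roll 0.4
```

Emit:
send_rows:
  commands:
    - [0,-40,-25,0,0.4]
    - [0,-90,-50,0,0.4]
    - [0,-140,-68,0,0.4]
    - [0,-190,-68,0,0.4]
    - [0,-240,-68,0,0.4]

```text
clock: 31.5
eef_pos: [439.9, -228.8, 201.7]
tool_rot: [-3.117, -0.003, 1.497]
force: [2.0, 1.3, -1.1]
width: 0.2
```

```bash
python3 -c "
from h import *
go(ov(-120,-181,140),85.76)
"
```

```text
t 31.5 pos [ 439.9 -228.8  201.7] ov [-131.8 -149.5  201.7] yaw 85.79 w 0.2 F [ 2.   1.3 -1.1] | shift [-31.7  13.3  61.3] roll 0.03
```

Emit:
send_rows:
  commands:
    - [0,-31,5,10,0]
    - [0,-31,10,30,0]
    - [0,-31,13,50,0]
    - [0,-31,13,61,0]
    - [0,-31,13,61,0]

```text
clock: 32.0
eef_pos: [447.5, -259.5, 137.8]
tool_rot: [-3.112, -0.005, 1.498]
force: [-0.4, 0.4, -0.7]
width: 0.4
```

```bash
python3 -c "
from h import *
save('wrist','wm.png')
go(ov(-60,-181,140),85.76)
"
```

```text
t 32.05 pos [ 448.4 -259.7  139.1] ov [-121.1 -179.6  139.1] yaw 85.84 w 0.2 F [ 0.2 -0.1 -0.8] | shift [-1.4 61.  -2.6] roll 0.08
```

View pics/wm.png

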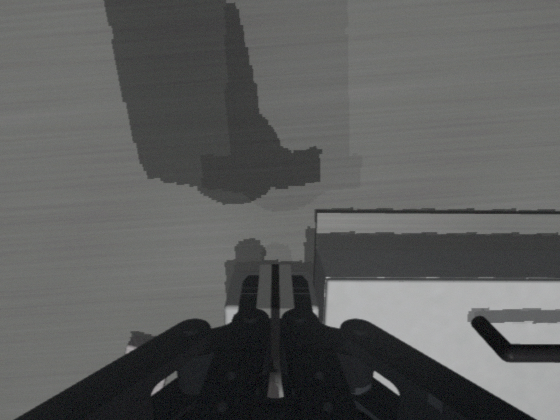

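The fingers are in line in front of the lever. I'll push toward the back.

Emit:
send_rows:
  commands:
    - [0,-1,12,-1,0]
    - [0,-1,24,-1,0]
    - [0,-1,36,-2,0]
    - [0,-1,48,-2,0]
    - [0,-1,60,-2,0]

```text
clock: 32.55
eef_pos: [509.7, -265.2, 140.3]
tool_rot: [-3.115, -0.004, 1.498]
force: [-1.2, 0.2, 0.5]
width: 0.4
```

Emit:
send_rows:
  commands:
    - [0,0,8,0,0]
    - [0,0,16,0,0]
    - [0,0,24,0,0]
    - [0,0,32,0,0]
    - [0,0,39,0,0]

```text
clock: 33.05
eef_pos: [549.0, -268.1, 139.2]
tool_rot: [-3.115, -0.004, 1.498]
force: [-1.9, 0.0, -0.8]
width: 0.1
```

```bash
python3 -c "
from h import *
save('scene','s6.png')
go(ov(-10,-181,140),85.76)
crop('s6.png',(120,120,320,270),'s6c.png')
"
```

```text
t 33.1 pos [ 550.3 -268.   139.2] ov [ -18.8 -180.3  139.2] yaw 85.86 w 0.2 F [ 0.7 -0.8 -0.3] | shift [-0.7  8.8 -1.1] roll 0.1
scale 4.0
```

View pics/s6c.png

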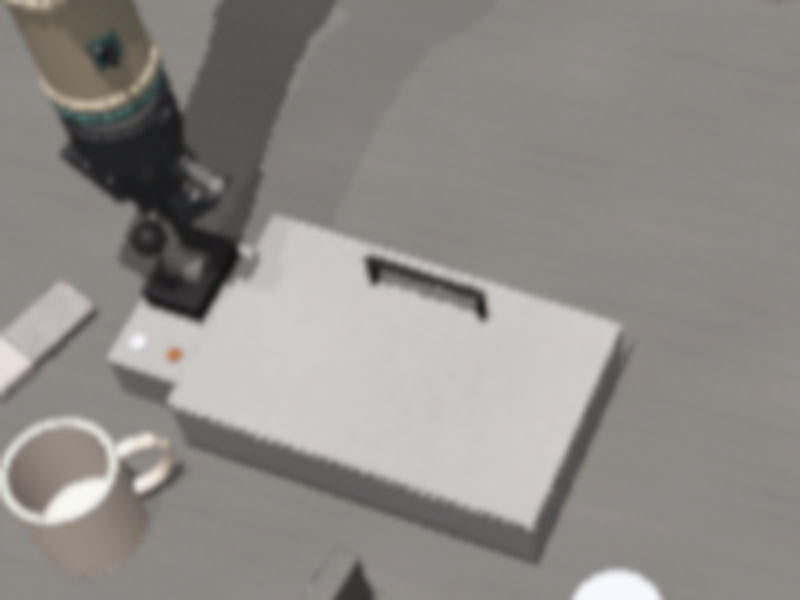

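The ball is now at (148,237), on its way to the expected end at (141,256). I'll push the last stretch in small steps.

Emit:
send_rows:
  commands:
    - [0,0,3,0,0]
    - [0,0,6,0,0]

```text
clock: 33.3
eef_pos: [556.1, -268.3, 138.8]
tool_rot: [-3.116, -0.004, 1.499]
force: [-1.4, -0.1, 0.2]
width: -0.1
```

Emit:
send_rows:
  commands:
    - [0,0,2,0,0]
    - [0,0,4,0,0]

```text
clock: 33.5
eef_pos: [558.4, -268.6, 138.4]
tool_rot: [-3.112, -0.004, 1.498]
force: [-6.5, 1.3, 3.4]
width: -0.3
```

Emit:
send_rows:
  commands:
    - [0,0,2,0,0]
    - [0,0,3,0,0]

```text
clock: 33.7
eef_pos: [558.6, -268.6, 138.2]
tool_rot: [-3.105, -0.004, 1.498]
force: [-8.6, 1.3, 6.2]
width: 0.1
```

Emit:
send_rows:
  commands:
    - [0,0,2,0,0]
    - [0,0,3,0,0]

```text
clock: 33.9
eef_pos: [558.7, -268.6, 138.2]
tool_rot: [-3.099, -0.004, 1.497]
force: [-8.7, 2.1, 8.4]
width: 0.2
```

It's against the stop. I'll back off and check everything.

Emit:
send_rows:
  commands:
    - [0,0,-20,0,0]
    - [0,0,-60,0,0]
    - [0,0,-105,-10,0]
    - [0,0,-115,-60,0]
    - [0,0,-115,-100,0]

```text
clock: 34.4
eef_pos: [445.9, -260.8, 244.1]
tool_rot: [-3.097, -0.004, 1.497]
force: [1.8, -0.5, -0.5]
width: 0.1
```

Emit:
send_rows:
  commands:
    - [0,45,-10,0,0]
    - [0,90,-20,0,0]
    - [0,135,-20,0,0]
    - [0,180,-20,0,0]
    - [0,225,-20,0,0]

```text
clock: 34.9
eef_pos: [443.4, -33.2, 246.7]
tool_rot: [-3.1, -0.005, 1.496]
force: [0.8, 0.3, 0.4]
width: -0.2
```

Emit:
send_rows:
  commands:
    - [0,45,0,0,0]
    - [0,90,0,0,0]
    - [0,130,0,0,0]
    - [0,130,0,0,0]

```text
clock: 35.3
eef_pos: [454.0, 103.9, 248.4]
tool_rot: [-3.104, -0.01, 1.506]
force: [-0.9, -0.0, -0.0]
width: -0.0
```

```bash
python3 -c "
from h import *
save('scene','s7.png');save('top','t4.png')
go(ov(-10,-181,140),85.76)
crop('s7.png',(120,120,320,270),'s7c.png')
"
```

```text
t 35.4 pos [453.5  97.6 247.5] ov [-142.4  177.1  247.5] yaw 85.89 w 0.0 F [-0.2 -0.6 -1. ] | shift [-358.9  135.8  100.3] roll 0.13
scale 4.0
```

View pics/s7c.png

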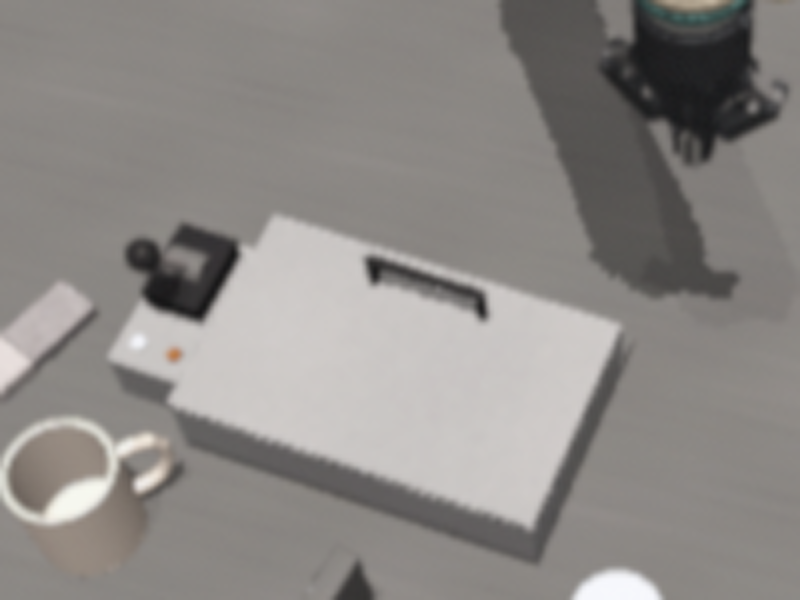

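View pics/t4.png

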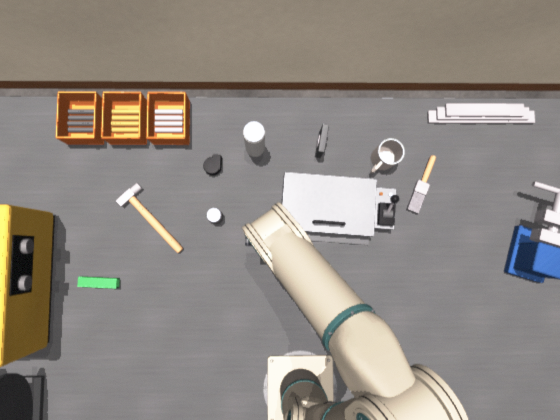

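The ball is at (141,254), against a predicted fully-on position of (141,256). The lid is shut, no tube is left on the bench, and the bystanders are where they were. I'll hand in.

```bash
python3 -c "
from h import *
print(ctrl.finish_job())"
```

```text
the job is handed in; nothing more can be done
None
```

The oven is loaded, shut and switched on, and I handed the job in at about 35 s of the 210 s allowed. There were three tubes on the bench, and they went into channels 2, 3 and 4. I then lowered the lid with closed fingers from behind and pushed the lever over to the back.

**What the last checks showed:**
- **Tubes:** each one came to a hard stop, with the fingers about 50 mm ahead of the oven's origin all three times. Before the lid came down, the three near ends were in line. They showed about 3–4 mm off the prediction, but the rib fronts were off by the same amount, so I took that as calibration error.
- **Lid:** its front corners matched the closed prediction to within 1 pixel. I did not look at it again with the wrist camera after throwing the lever, but the last scene picture shows it unchanged.
- **Lever:** it stopped hard, and the ball was within 1 pixel of its predicted fully-on position.
- **Other things:** the bystanders and the green look-alike look unmoved in the last top view.

**Might count against the run:** when the lid seated, the force reading reached about 42 N for a moment. That was at the closed fingertips, not the arm or gripper body, but it is above the 40 N figure and was less gentle than I meant. I backed off at once.

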